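# Tare the rinsed bottle

## Robot

A 7-joint arm with a two-finger parallel gripper is mounted at the origin on the work surface. World frame = base frame: x ahead of the robot, y to its left, z up, the work surface at z = 0. Lengths are in m, angles in rad, forces in N, time in s.
With the tool pointing down it reaches from about 0.4 to 0.85 m from the base axis. Payload 4.5 kg.
Tool frame: the origin (TCP) lies between the finger pads; the fingertips stand r.tip_reach ahead of it and the grasp point (between the pads) lies 11 mm behind it (r.tip_reach is the distance from the TCP to the fingertips, in m); z points along the fingers, y is the line along which they close (so a half turn about z gives the same grasp; the last joint's range is limited). The gripper opens to 88 mm and grips with 3 to 60 N. Pads are 18 mm wide; open, the fingers measure 123 mm over their backs; the gripper's body (75 mm by 187 mm) begins 45 mm behind the grasp point.
Start: joints at [1.171, 0.689, -0.195, 1.565, 0.157, 0.902, -0.215], TCP at [0.263, -0.567, 0.247] pointing down, gripper open.
Joint ranges: [-3.01, 3.01], [-0.46, 2.08], [-1.47, 1.51], [0.13, 2.56], [-1, 4.14], [0.04, 2.09], [-2.66, 2.66]. Speed limits (rad/s): [2.57, 2.57, 3.14, 3.14, 3.14, 3.14, 3.14].

## Interface

Orientations are given as a unit quaternion [x, y, z, w].
In Python, from plant import r, vision, workorder gives the robot as it stands.
- The arm moves only by the tool drive_tool, never from a script. Its argument "targets" is a list of rows, each an object of numbers: "tx", "ty", "tz": the shift along the world's x, y, z in units of 0.03 m (1.0 is 0.03 m); "wx", "wy", "wz": the turn, a rotation vector about the world's x, y, z in units of 60 degrees (1.0 is 60 degrees); "claw": the opening, from -1 (shut) to 1 (fully open). A call has exactly 8 rows; each row shifts and turns the commanded pose from where the row before left it; what a row does not reach is not made up. A row lasts 1/10 s, in which the tool goes at most 50 mm and 8.59 degrees, less where a joint would pass 70% of its speed; a pose out of reach is approached as far as the arm can. A call with a number of a shift or a turn outside -1 to 1 is refused whole. A call with a gripper value outside its range is refused whole. The fingers move at their own pace and stop on an object; "force" is the grip in N (left out, the last holds). Time passes only in rows, so rows that do not move let the fingers close, or fill a call up. It gives the time, the measured TCP pose, the force, the opening and the grip force at its end, in the units of the state.
- r.get_state(): the state, without advancing time (a new reading comes with each control period).
- vision.snapshot(name): name is "scene" or "top" or "wrist"; returns a dict with "image" (480x640x3 uint8, blue, green, red), "range_z" (480x640 float32, m along the optical axis (not along the pixel's ray), 0 where there is no reading), "K" (3x3 intrinsics, pixels), "dist" ([k1, k2, p1, p2, k3] as OpenCV has them; the pictures are not rectified), "cam_to_world" (4x4, takes a point from camera to world coordinates). Camera axes: x right, y up, looking along -z (the intrinsics and any distortion apply to the point x, -y, -z); pixel columns grow to the right and rows downward; lengths in m; the calibration is good to about 2 mm. A picture is of the moment at which its call begins.
- workorder.finish_job(): hands the job in; it is judged then, once.
The state is a dict: "clock": time; "q": joint angles; "qd": joint speeds; "joint_torque": joint torques, N m; "tool_pos": TCP position; "eef_rot": TCP orientation; "contact_force": force on the tool from outside, world axes, zero at the start; "moment": the same for the moment, N m; "opening": opening from 0.0 (shut) to 1.0 (fully open); "finger_force": force on a finger pad.
Only numpy, scipy, OpenCV 4.12 (cv2) and the standard library are available. Lean on these libraries where they do the work, as an engineer would, in place of code of your own. Each camera call takes 0.05 s, during which the arm holds its last target. There are 200 camera calls.

## Task

The white square bottle is draining upside down on the blue drain tray. Lay it on its side on the bench and let go of it so that you can take it again another way, then stand it gently, mouth up, in the middle of the balance pan and let go. With the bottle standing there, press the green tare key fully down and release it, leaving all the other things where they are.

Things in the scene. Friction and masses are not known exactly. Their poses are not given: they have to be found in the camera images.
- bottle: White plastic bottle, open mouth, 130 mm tall, 0.12 kg: square body 54 x 54 x 108 mm, then a round neck 38 mm wide with a thin blue collar; blue label on its -x side. Origin: centre of the underside; z axis towards the mouth, x and y square to the flat sides. Starts standing on its mouth, z axis down, underside 142 mm above the bench. Lying on the bench its axis is 27 mm up.
- drain_tray: Fixed blue plastic draining slab, 210 (x) x 220 (y) x 12 mm high, flat top. Origin at the centre of its underside. The bottle stands on its half nearer the robot; two small upturned beakers stand on its far half.
- balance: Fixed white laboratory balance. Origin on the bench straight under the pan's centre; x axis towards the back. Housing from 185 mm in front (-x) of the origin to 95 mm behind it, 200 mm wide, 58 mm high. The pan is a flat rigid steel disc, 150 mm in diameter, top 75 mm above the bench.
- pan_center (a point): Centre of the top face of the balance pan.
- tare_key_top (a point): Centre of the top of the green round tare key, 30 mm in diameter, on the front of the balance, 140 mm in front of the pan's centre. It is pressed straight down.
- tare_key (a joint): Travel of the tare key in m: 0 up, 0.006 fully down; springs back; fully down takes about 4 N.
- beaker_a: Small glass beaker upside down on the drain tray, 50 mm in diameter, 60 mm high. Origin at its lower end. Leave alone.
- beaker_b: A second beaker like beaker_a. Leave alone.
- amber_bottle: Round amber bottle with black cap, 64 mm in diameter, 140 mm high, at the back. Origin at its underside. Leave alone.
- blue_jar: Round glass jar with blue cap, 70 mm in diameter, 100 mm high, at the back. Origin at its underside. Leave alone.
- tip_box: Blue box with clear lid, 87 x 127 x 67 mm, at the left side. Origin at its underside. Leave alone.
- tube_rack: White rack with eight red-capped tubes, 110 x 200 x 88 mm, at the right side. Origin at its underside. Leave alone.
- marker: Blue and black square marker pen, 13 mm thick, about 145 mm long along its y axis, lying crossways in the middle of the bench. Origin at its underside. Leave alone.
Mind the look-alikes: they are no part of the job. There is more than one size of the bottle; the job needs the largest.

How it is judged:
By the outcome, as a careful person would: the job done as asked, in the order asked, and still so for the second after the job is handed in, with the robot touching nothing.
It also fails if it takes over 72 s, if anything falls off the work surface, if the arm or the gripper's body presses on something with over 40 N, if the wrist force passes 120 N, or if a joint passes its speed limit or range.

## Working session

There is one attempt and no reset: what is moved stays moved. The work goes in short steps, Python scripts to look and compute and a tool call to move; the robot and the scene stay as the last step left them, time stands still between calls to the robot, and variables do not carry over. Pictures are saved under pics/ and viewed, at most 10 in all, crops included, and the job is handed in when it is done.

Besides the shell and the picture viewer there is one more tool, called after "Call:" as name(argument=value, ...), one argument or row to a line, values as JSON. drive_tool: Moves the arm, as the interface text tells. Its arguments: {"type":"object","properties":{"targets":{"type":"array","items":{"type":"object","properties":{"tx":{"type":"number"},"ty":{"type":"number"},"tz":{"type":"number"},"wx":{"type":"number"},"wy":{"type":"number"},"wz":{"type":"number"},"claw":{"type":"number"}}}},"force":{"type":"number"}},"required":["targets"]}

```bash
ls; mkdir -p pics
python3 - <<'E'
from plant import r, vision, workorder
import cv2, numpy as np, pickle
s=r.get_state(); print(s['clock'],s['tool_pos'],s['eef_rot'],s['opening'],r.tip_reach)
ims=[]
for n in ['scene','top']:
    d=vision.snapshot(n); pickle.dump(d,open(n+'.pkl','wb')); cv2.imwrite(f'pics/{n}0.png',d['image'])
    print(n,d['K'].tolist(),d['dist'],np.round(d['cam_to_world'],3).tolist())
E
```

```text
pics
0.0 [ 0.26240446 -0.56657337  0.24591088] [ 9.76559472e-01  2.15245839e-01 -2.59330029e-04 -8.71693054e-04] 1.0006609623439566 0.008
scene [[588.3792305656103, 0.0, 321.732852938157], [0.0, 588.3792305656103, 237.7828508146289], [0.0, 0.0, 1.0]] [0.03632595 0.         0.         0.         0.        ] [[-0.777, -0.429, 0.461, 1.431], [0.63, -0.552, 0.547, 1.024], [0.02, 0.715, 0.699, 1.437], [0.0, 0.0, 0.0, 1.0]]
top [[499.3956795825044, 0.0, 324.3948427077751], [0.0, 499.3956795825044, 235.31006637042117], [0.0, 0.0, 1.0]] [-0.11272143  0.          0.          0.          0.        ] [[0.006, 0.999, -0.044, 0.483], [-1.0, 0.006, 0.01, -0.006], [0.011, 0.044, 0.999, 1.482], [0.0, 0.0, 0.0, 1.0]]
```

View pics/scene0.png

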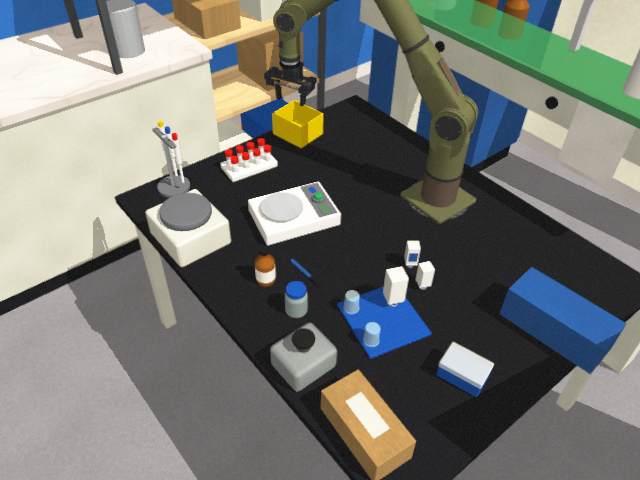

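View pics/top0.png

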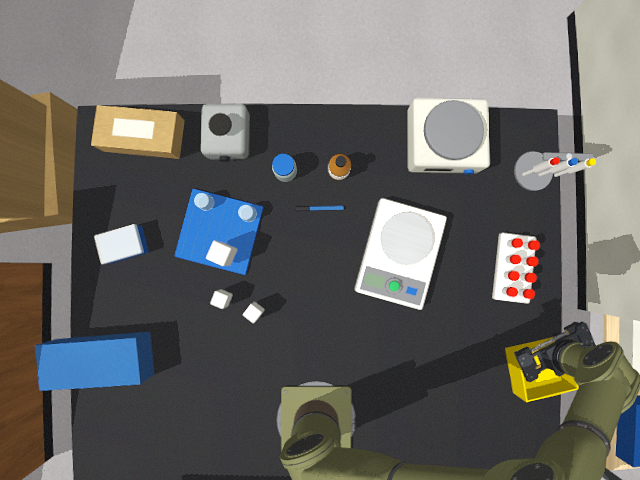

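The top view shows the target bottle on the tray at (220,253), with smaller decoys at (221,298) and (253,312). It also shows the pan at (407,237), the green key at (394,286) and the marker at (320,208). Next I measure these.

```bash
cat > h.py <<'E'
import numpy as np, cv2, pickle
def ray(d,uv):
    p=cv2.undistortPoints(np.array(uv,float).reshape(-1,1,2),d['K'],d['dist']).reshape(-1,2)
    T=d['cam_to_world']; v=np.c_[p[:,0],-p[:,1],-np.ones(len(p))]@T[:3,:3].T
    return T[:3,3],v
def onz(d,uv,z):
    o,v=ray(d,uv); return o+v*((z-o[2])/v[:,2])[:,None]
def cloud(d,mask):
    vs,us=np.nonzero(mask&(d['range_z']>0)); o,v=ray(d,np.c_[us,vs]); return o+v*d['range_z'][vs,us][:,None], us,vs
E
python3 - <<'E'
from h import *
d=pickle.load(open('top.pkl','rb')); im=d['image']
hsv=cv2.cvtColor(im,cv2.COLOR_BGR2HSV)
def roi(x0,y0,x1,y1):
    m=np.zeros((480,640),bool); m[y0:y1,x0:x1]=1; return m
def rep(n,P,zlo,zhi):
    Q=P[(P[:,2]>zlo)&(P[:,2]<zhi)]
    if len(Q)<5: print(n,len(Q)); return
    r=cv2.minAreaRect((Q[:,:2]*1000).astype(np.float32)); print(n,len(Q),'z',Q[:,2].mean().round(4),'c,size,ang',np.round(r[0],1),np.round(r[1],1),round(r[2],1))
P,_,_=cloud(d,roi(190,235,250,275)); rep('bottle top',P,.125,.16)
P,_,_=cloud(d,roi(170,180,270,280)); rep('tray',P,.006,.02); rep('beakers',P,.06,.09)
for n,b in dict(s1=(208,285,236,312),s2=(240,298,268,326)).items():
    P,_,_=cloud(d,roi(*b)); rep(n,P,.05,.2)
P,_,_=cloud(d,roi(350,190,450,315)); rep('pan',P,.068,.09); rep('housing',P,.05,.066)
g=(hsv[...,0]>45)&(hsv[...,0]<85)&(hsv[...,1]>120)&roi(380,270,410,300)
v,u=np.nonzero(g); print('key px',u.mean(),v.mean(),len(u)); P,_,_=cloud(d,g); rep('key',P,.03,.1); print(P[:,2].max(),onz(d,[[u.mean(),v.mean()]],.064))
for n,b in dict(marker=(285,200,350,215),jar=(268,150,300,185),amber=(322,148,356,182),rack=(490,228,545,305)).items():
    P,_,_=cloud(d,roi(*b)); rep(n,P,.008,.2)
E
```

```text
bottle top 399 z 0.1413 c,size,ang [492.4 265.8] [53.  53.5] 66.3
tray 4245 z 0.0121 c,size,ang [565.  291.3] [295.3 297.3] 0.6
beakers 426 z 0.0717 c,size,ang [590.  246.3] [221.7 137.3] 29.3
s1 250 z 0.0906 c,size,ang [365.6 271.2] [40.3 40.6] 67.5
s2 230 z 0.0922 c,size,ang [328.9 180.1] [39.6 40.8] 52.3
pan 2293 z 0.0751 c,size,ang [ 496.6 -239.7] [159.3 236.6] 79.8
housing 4267 z 0.0583 c,size,ang [ 495.7 -241.5] [199.2 281.2] 74.3
key px 393.5853658536585 285.5853658536585 82
key 82 z 0.0801 c,size,ang [ 405.1 -215.7] [25.5 25.4] 1.7
0.08877945796468034 [[ 0.40412072 -0.21832645  0.064     ]]
marker 189 z 0.0129 c,size,ang [633.1  -5.9] [169.1  34.2] 88.4
jar 553 z 0.0857 c,size,ang [756.7  98.7] [101.4  68.1] 9.0
amber 486 z 0.0961 c,size,ang [761.1 -63.7] [97.2 83.7] 0.1
rack 2621 z 0.0465 c,size,ang [ 463.6 -602.5] [170.1 222.2] 89.4
```

Call:
drive_tool(
  targets=[
    {"tx": 0.5, "ty": 1, "tz": 0.25, "claw": 1},
    {"tx": 0.5, "ty": 1, "tz": 0.25, "claw": 1},
    {"tx": 0.5, "ty": 1, "tz": 0.25, "claw": 1},
    {"tx": 0.5, "ty": 1, "tz": 0.25, "claw": 1},
    {"tx": 0.5, "ty": 1, "tz": 0.25, "claw": 1},
    {"tx": 0.5, "ty": 1, "tz": 0.25, "claw": 1},
    {"tx": 0.5, "ty": 1, "tz": 0.25, "claw": 1},
    {"tx": 0.5, "ty": 1, "tz": 0.25, "claw": 1},
  ],
)

```text
validation failed for argument at $.ta...
```

```bash
cat > fk.py <<'E'
import numpy as np
from scipy.spatial.transform import Rotation as R
from plant import r
s=r.get_state(); f=open('log.txt','a'); f.write(repr((list(map(float,s['q'])),list(map(float,s['tool_pos'])),list(map(float,s['eef_rot']))))+'\n'); f.close()
np.set_printoptions(precision=3,suppress=True)
print('t',round(s['clock'],2),'q',np.array(s['q']),'p',np.array(s['tool_pos']),'open',round(float(s['opening']),3),'F',np.array(s['contact_force']),'ff',s['finger_force'])
M=R.from_quat(s['eef_rot']).as_matrix(); print('x',M[:,0],'y',M[:,1],'z',M[:,2])
E
python3 fk.py
python3 - <<'E'
from h import *
d=pickle.load(open('top.pkl','rb'))
print(onz(d,[[204,201],[247,212]],.072))
E
```

```text
t 0.1 q [ 1.171  0.69  -0.195  1.566  0.157  0.903 -0.215] p [ 0.262 -0.567  0.246] open 1.002 F [ 0.005 -0.692 -0.253] ff 0.0
x [ 0.907  0.42  -0.   ] y [ 0.42  -0.907 -0.002] z [-0.001  0.001 -1.   ]
[[0.64144655 0.32274424 0.072     ]
 [0.61053711 0.19914373 0.072     ]]
```

Call:
drive_tool(
  targets=[
    {"tx": 0.5, "ty": 1, "claw": 1},
    {"tx": 0.5, "ty": 1, "claw": 1},
    {"tx": 0.5, "ty": 1, "claw": 1},
    {"tx": 0.5, "ty": 1, "claw": 1},
    {"tx": 0.5, "ty": 1, "claw": 1},
    {"tx": 0.5, "ty": 1, "claw": 1},
    {"tx": 0.5, "ty": 1, "claw": 1},
    {"tx": 0.5, "ty": 1, "claw": 1},
  ],
)

```text
validation failed for argument at $.ta...
```

```bash
python3 fk.py
```

```text
t 0.1 q [ 1.171  0.69  -0.195  1.566  0.157  0.903 -0.215] p [ 0.262 -0.567  0.246] open 1.002 F [ 0.005 -0.692 -0.253] ff 0.0
x [ 0.907  0.42  -0.   ] y [ 0.42  -0.907 -0.002] z [-0.001  0.001 -1.   ]
```

Call:
drive_tool(
  targets=[
    {"ty": 1, "wx": 0.14, "claw": 1},
    {"ty": 1, "wx": 0.14, "claw": 1},
    {"ty": 1, "wx": 0.14, "claw": 1},
    {"ty": 1, "wx": 0.14, "claw": 1},
    {"ty": 1, "claw": 1},
    {"ty": 1, "claw": 1},
    {"ty": 1, "claw": 1},
    {"ty": 1, "claw": 1},
  ],
)

```text
validation failed for argument at $.ta...
```

```bash
python3 fk.py
cat > fit.py <<'E'
import numpy as np, itertools
from scipy.spatial.transform import Rotation as R
from scipy.optimize import least_squares
L=[eval(l) for l in open('log.txt')]
L.insert(0,([1.171,0.689,-0.195,1.565,0.157,0.902,-0.215],[0.26240446,-0.56657337,0.24591088],[9.76559472e-01,2.15245839e-01,-2.59330029e-04,-8.71693054e-04]))
Q=np.array([l[0] for l in L]);P=np.array([l[1] for l in L]);O=R.from_quat([l[2] for l in L])
best=[]
for s in itertools.product([1,-1],repeat=4):
  def rot(q,a):
    A=R.from_euler('ZYZ',np.c_[s[0]*q[:,0]+a[0],q[:,1],s[1]*q[:,2]]); B=A*R.from_euler('YZ',np.c_[q[:,3],s[2]*q[:,4]])
    return A,B,B*R.from_euler('YZ',np.c_[q[:,5],s[3]*q[:,6]+a[1]])
  def pos(q,a):
    A0=R.from_euler('ZY',np.c_[s[0]*q[:,0]+a[0],q[:,1]]); A,B,C=rot(q,a)
    return np.array([0,0,a[2]])+A.apply([a[6],0,a[3]])+B.apply([a[7],0,a[4]])+C.apply([0,0,a[5]])
  def f(a): return np.r_[(rot(Q,a)[2].inv()*O).magnitude(),(pos(Q,a)-P).ravel()]
  for i in itertools.product([0,1.57,3.14,-1.57],repeat=2):
    z=least_squares(f,[*i,.3,.4,.35,.2,0,0]); best.append((z.cost,s,z.x))
best.sort(key=lambda t:t[0])
np.set_printoptions(precision=4,suppress=True)
for b in best[:4]: print(b)
E
python3 fit.py
```

```text
t 0.1 q [ 1.171  0.69  -0.195  1.566  0.157  0.903 -0.215] p [ 0.262 -0.567  0.246] open 1.002 F [ 0.005 -0.692 -0.253] ff 0.0
x [ 0.907  0.42  -0.   ] y [ 0.42  -0.907 -0.002] z [-0.001  0.001 -1.   ]
Still running in the background as job /tmp/bash_jobs.1000/4ae8142224f6 (pid 582). You'll get a notice when it ends.
```

The calls were refused, probably because every row needs all of its keys. I'll stop the fit, drop the stale log and resend with full rows.

```bash
kill -- -$(cat /tmp/bash_jobs.1000/4ae8142224f6/pid); rm -f log.txt; echo ok
```

```text
ok
```

Call:
drive_tool(
  targets=[
    {"tx": 0.5, "ty": 1, "tz": 0.25, "wx": 0, "wy": 0, "wz": 0, "claw": 1},
    {"tx": 0.5, "ty": 1, "tz": 0.25, "wx": 0, "wy": 0, "wz": 0, "claw": 1},
    {"tx": 0.5, "ty": 1, "tz": 0.25, "wx": 0, "wy": 0, "wz": 0, "claw": 1},
    {"tx": 0.5, "ty": 1, "tz": 0.25, "wx": 0, "wy": 0, "wz": 0, "claw": 1},
    {"tx": 0.5, "ty": 1, "tz": 0.25, "wx": 0, "wy": 0, "wz": 0, "claw": 1},
    {"tx": 0.5, "ty": 1, "tz": 0.25, "wx": 0, "wy": 0, "wz": 0, "claw": 1},
    {"tx": 0.5, "ty": 1, "tz": 0.25, "wx": 0, "wy": 0, "wz": 0, "claw": 1},
    {"tx": 0.5, "ty": 1, "tz": 0.25, "wx": 0, "wy": 0, "wz": 0, "claw": 1},
  ],
  force=30,
)

```text
clock: 0.9
tool_pos: [0.3829, -0.3257, 0.3068]
eef_rot: [0.977, 0.215, -0.0, -0.0]
contact_force: [0.4, 0.3, -0.5]
opening: 1.0
finger_force: 0.0
```

```bash
python3 fk.py
```

```text
t 0.9 q [ 0.75   0.452 -0.207  1.846  0.119  0.855 -0.652] p [ 0.383 -0.326  0.307] open 1.0 F [ 0.443  0.25  -0.545] ff 0.0
x [ 0.907  0.42  -0.   ] y [ 0.42  -0.907 -0.001] z [-0.001  0.    -1.   ]
```

Call:
drive_tool(
  targets=[
    {"tx": 0.5, "ty": 1, "tz": 0, "wx": 0, "wy": 0, "wz": 0, "claw": 1},
    {"tx": 0.5, "ty": 1, "tz": 0, "wx": 0, "wy": 0, "wz": 0, "claw": 1},
    {"tx": 0.5, "ty": 1, "tz": 0, "wx": 0, "wy": 0, "wz": 0, "claw": 1},
    {"tx": 0.5, "ty": 1, "tz": 0, "wx": 0, "wy": 0, "wz": 0, "claw": 1},
    {"tx": 0.5, "ty": 1, "tz": 0, "wx": 0, "wy": 0, "wz": 0, "claw": 1},
    {"tx": 0.5, "ty": 1, "tz": 0, "wx": 0, "wy": 0, "wz": 0, "claw": 1},
    {"tx": 0.5, "ty": 1, "tz": 0, "wx": 0, "wy": 0, "wz": 0, "claw": 1},
    {"tx": 0.5, "ty": 1, "tz": 0, "wx": 0, "wy": 0, "wz": 0, "claw": 1},
  ],
)

```text
clock: 1.7
tool_pos: [0.5029, -0.0859, 0.3065]
eef_rot: [0.977, 0.215, -0.0, -0.0]
contact_force: [-0.4, -0.4, 1.0]
opening: 1.002
finger_force: 0.0
```

```bash
python3 fk.py
```

```text
t 1.7 q [ 0.222  0.464 -0.219  1.826  0.128  0.866 -1.195] p [ 0.503 -0.086  0.306] open 1.002 F [-0.424 -0.372  0.953] ff 0.0
x [ 0.907  0.42  -0.001] y [ 0.42  -0.907 -0.   ] z [-0.001 -0.    -1.   ]
```

Call:
drive_tool(
  targets=[
    {"tx": 0, "ty": 1, "tz": 0, "wx": 0.14, "wy": 0, "wz": 0, "claw": 1},
    {"tx": 0, "ty": 1, "tz": 0, "wx": 0.14, "wy": 0, "wz": 0, "claw": 1},
    {"tx": 0, "ty": 1, "tz": 0, "wx": 0.14, "wy": 0, "wz": 0, "claw": 1},
    {"tx": 0, "ty": 1, "tz": 0, "wx": 0.14, "wy": 0, "wz": 0, "claw": 1},
    {"tx": 0, "ty": 1, "tz": 0, "wx": 0, "wy": 0, "wz": 0, "claw": 1},
    {"tx": 0, "ty": 1, "tz": 0, "wx": 0, "wy": 0, "wz": 0, "claw": 1},
    {"tx": 0, "ty": 1, "tz": 0, "wx": 0, "wy": 0, "wz": 0, "claw": 1},
    {"tx": 0, "ty": 1, "tz": 0, "wx": 0, "wy": 0, "wz": 0, "claw": 1},
  ],
)

```text
clock: 2.5
tool_pos: [0.5025, 0.1537, 0.3064]
eef_rot: [0.935, 0.206, 0.062, -0.282]
contact_force: [0.4, 0.3, -0.1]
opening: 0.996
finger_force: 0.0
```

```bash
python3 fk.py; sed -i 's/\[0,1.57,3.14,-1.57\]/[0,1.57,3.14,-1.57]/; s/z=least_squares(f,\(.*\)); best/z=least_squares(f,\1,max_nfev=40); best/' fit.py; OMP_NUM_THREADS=1 timeout 200 python3 fit.py
```

```text
t 2.5 q [ 0.324  0.57  -0.588  1.906 -0.439  0.687 -0.975] p [0.502 0.154 0.306] open 0.996 F [ 0.416  0.317 -0.133] ff 0.0
x [0.908 0.349 0.232] y [ 0.419 -0.756 -0.502] z [-0.     0.553 -0.833]
(np.float64(0.0007070723765784722), (-1, -1, -1, -1), array([-0.0462,  1.5265,  0.2579,  0.6384,  0.3385,  0.2767, -0.0104,
        0.0407]))
(np.float64(0.000707072376711475), (-1, -1, -1, -1), array([-0.0462,  1.5266,  0.2579,  0.6384,  0.3385,  0.2767, -0.0104,
        0.0407]))
(np.float64(0.0007070723767812311), (-1, -1, -1, -1), array([-0.0462, -4.7566,  0.2579,  0.6384,  0.3385,  0.2767, -0.0104,
        0.0407]))
(np.float64(0.0007070723769055659), (-1, -1, -1, -1), array([-0.0462,  1.5265,  0.2579,  0.6384,  0.3385,  0.2767, -0.0104,
        0.0407]))
```

```bash
cat > fit2.py <<'E'
import numpy as np
from scipy.spatial.transform import Rotation as R
from scipy.optimize import least_squares
np.set_printoptions(precision=4,suppress=True)
L=[eval(l) for l in open('log.txt')]
L.insert(0,([1.171,0.689,-0.195,1.565,0.157,0.902,-0.215],[0.26240446,-0.56657337,0.24591088],[9.76559472e-01,2.15245839e-01,-2.59330029e-04,-8.71693054e-04]))
Q=np.array([l[0] for l in L]);P=np.array([l[1] for l in L]);O=R.from_quat([l[2] for l in L])
def chain(q,a):
    q=q*np.array([-1,1,-1,1,-1,1,-1])+np.r_[a[:6],a[6]+np.pi/2]
    A=R.from_euler('ZYZ',q[:,:3]);B=A*R.from_euler('YZ',q[:,3:5]);C=B*R.from_euler('YZ',q[:,5:])
    return A,B,C
def f(a): return (((chain(Q,a)[2]).inv()*O).as_rotvec()).ravel()
print(f(np.zeros(7)).reshape(-1,3))
z=least_squares(lambda a:np.r_[f(a),.01*a],np.zeros(7)); print(z.x,z.cost); print(f(z.x).reshape(-1,3))
E
OMP_NUM_THREADS=1 python3 fit2.py
```

```text
[[ 0.0027 -0.0008 -0.0001]
 [ 0.     -0.      0.    ]
 [-0.      0.     -0.    ]
 [-0.      0.     -0.    ]]
[ 0.001   0.0002 -0.0028 -0.0008  0.0017  0.0011 -0.0027] 2.541666867502532e-06
[[ 0.0018 -0.0001  0.0002]
 [-0.0008  0.0005 -0.0001]
 [-0.0004  0.0008 -0.0001]
 [-0.     -0.     -0.    ]]
```

```bash
cat >> fit2.py <<'E'
A,B,C=chain(Q,np.zeros(7)); q=Q*np.array([-1,1,-1,1,-1,1,-1])
E4=A*R.from_euler('Y',q[:,3]); W=B*R.from_euler('Y',q[:,5]); S=R.from_euler('ZY',q[:,:2]); Z1=R.from_euler('Z',q[:,0])
ax=np.eye(3)
cand={'z0':np.tile(ax[2],(len(Q),1)),'Az':A.apply(ax[2]),'Bz':B.apply(ax[2]),'Cz':C.apply(ax[2]),'Ax':A.apply(ax[0]),'E4x':E4.apply(ax[0]),'Bx':B.apply(ax[0]),'Wx':W.apply(ax[0]),'Ay':A.apply(ax[1]),'By':B.apply(ax[1]),'Z1x':Z1.apply(ax[0]),'Z1y':Z1.apply(ax[1]),'Sx':S.apply(ax[0])}
base=['z0','Az','Bz','Cz']
import itertools
def fit(ks):
    X=np.stack([cand[k].ravel() for k in ks],1); s,_,rk,_=np.linalg.lstsq(X[3:],P.ravel()[3:],rcond=None); return np.abs(X@s-P.ravel()).max(),ks,s
res=[fit(base)]+[fit(base+list(c)) for n in (1,2) for c in itertools.combinations(list(cand)[4:],n)]
for z in sorted(res,key=lambda z:z[0])[:8]: print(z)
E
OMP_NUM_THREADS=1 python3 fit2.py
```

```text
[[ 0.0027 -0.0008 -0.0001]
 [ 0.     -0.      0.    ]
 [-0.      0.     -0.    ]
 [-0.      0.     -0.    ]]
[ 0.001   0.0002 -0.0028 -0.0008  0.0017  0.0011 -0.0027] 2.541666867502532e-06
[[ 0.0018 -0.0001  0.0002]
 [-0.0008  0.0005 -0.0001]
 [-0.0004  0.0008 -0.0001]
 [-0.     -0.     -0.    ]]
(np.float64(0.0011666920736401742), ['z0', 'Az', 'Bz', 'Cz', 'Ay', 'Z1y'], array([ 0.3482,  0.562 ,  0.3456,  0.3175, -0.0275, -0.0187]))
(np.float64(0.0026529114086767946), ['z0', 'Az', 'Bz', 'Cz', 'By', 'Z1x'], array([ 0.3277,  0.578 ,  0.2665,  0.3656, -0.0306,  0.0477]))
(np.float64(0.005442854557374366), ['z0', 'Az', 'Bz', 'Cz', 'Bx', 'Ay'], array([ 0.3273,  0.586 ,  0.3629,  0.2739,  0.0416, -0.0428]))
(np.float64(0.005759670930438443), ['z0', 'Az', 'Bz', 'Cz', 'Ay'], array([ 0.3733,  0.5353,  0.3548,  0.3091, -0.0487]))
(np.float64(0.008147236268832847), ['z0', 'Az', 'Bz', 'Cz', 'Bx', 'Z1y'], array([ 0.3843,  0.5203,  0.3145,  0.3951, -0.0739, -0.0522]))
(np.float64(0.008828025086176194), ['z0', 'Az', 'Bz', 'Cz', 'Z1y'], array([ 0.3078,  0.6041,  0.3283,  0.3309, -0.0412]))
(np.float64(0.010833320387206302), ['z0', 'Az', 'Bz', 'Cz', 'By', 'Z1y'], array([ 0.2938,  0.6223,  0.3107,  0.3425, -0.0151, -0.024 ]))
(np.float64(0.012359693777374003), ['z0', 'Az', 'Bz', 'Cz', 'Ay', 'Z1x'], array([ 0.4052,  0.4945,  0.3403,  0.3158, -0.0455,  0.0303]))
```

```bash
cat > kin.py <<'E'
import numpy as np
from scipy.spatial.transform import Rotation as R
from scipy.optimize import least_squares
SG=np.array([-1,1,-1,1,-1,1,-1]); OFF=np.array([0,0,0,0,0,0,np.pi/2])
LO=np.array([-3.01,-.46,-1.47,.13,-1,.04,-2.66])+.03; HI=np.array([3.01,2.08,1.51,2.56,4.14,2.09,2.66])-.03
PAR=[0.3482,0.562,0.3456,0.3175,-0.0275,-0.0187]
def fk(q):
    q=q*SG+OFF; c=np.cos(q); s=np.sin(q)
    Rz=lambda i:np.array([[c[i],-s[i],0],[s[i],c[i],0],[0,0,1]]); Ry=lambda i:np.array([[c[i],0,s[i]],[0,1,0],[-s[i],0,c[i]]])
    Z1=Rz(0);A=Z1@Ry(1)@Rz(2);B=A@Ry(3)@Rz(4);C=B@Ry(5)@Rz(6)
    return np.array([0,0,PAR[0]])+PAR[5]*Z1[:,1]+A@[0,PAR[4],PAR[1]]+B[:,2]*PAR[2]+C[:,2]*PAR[3],C
def tool(phi,e,sgn):
    phi,e=np.radians([phi,e]); d=np.array([np.cos(phi),np.sin(phi),0]); z=np.cos(e)*d-np.sin(e)*np.array([0,0,1.])
    y=sgn*np.array([-d[1],d[0],0]); return np.stack([np.cross(y,z),y,z],1)
def ik(p,M,q0,reg=.01):
    def f(q):
        pp,C=fk(q); return np.r_[(pp-p)*5,(C-M).ravel(),reg*(q-q0)]
    z=least_squares(f,np.clip(q0,LO,HI),bounds=(LO,HI),max_nfev=60); pp,C=fk(z.x)
    return z.x,np.linalg.norm(pp-p)*1000,np.degrees(R.from_matrix(C.T@M).magnitude())
def pose(g,phi,e,sgn): M=tool(phi,e,sgn); return np.array(g)+.011*M[:,2],M
E
cat > scan.py <<'E'
from kin import *
np.set_printoptions(precision=2,suppress=True)
seeds=[np.array([a,.5,b,1.9,c,.8,g]) for a in(0.,) for b in(-.6,.6) for c in(-.6,.3,1.5,2.8) for g in (-1.5,1.5)]
def best(g,phi,e,sgn):
    p,M=pose(g,phi,e,sgn); az=np.arctan2(g[1],g[0]); out=None
    for s in seeds:
        s=s.copy(); s[0]=-az; q,ep,er=ik(p,M,s)
        if ep<4 and er<2: return q
    return None
import sys
for name,g,es in [('first',(.492,.266,.108),(125,115)),('lay',(.47,.03,.027),(35,25)),('place',(.54,-.254,.145),(30,15)),('regr',(.47,.03,.027),(120,105))]:
    for e in es:
        phis=[66,-24,156,-114] if name=='first' else range(-180,180,45)
        print(name,e,{(ph,s):(None if (q:=best(g,ph,e,s)) is None else q.round(1).tolist()) for ph in phis for s in(1,-1)},flush=True)
E
OMP_NUM_THREADS=1 timeout 400 python3 scan.py
```

```text
first 125 {(66, 1): [-0.7, 1.0, -0.1, 1.4, 0.3, 1.3, 1.8], (66, -1): [-0.7, 1.0, -0.0, 1.4, 0.3, 1.3, -1.3], (-24, 1): [0.0, 1.2, -0.8, 1.5, 0.3, 1.1, 0.4], (-24, -1): [-0.3, 1.0, -0.0, 1.5, -0.4, 1.1, -2.1], (156, 1): [-0.6, 0.9, -0.5, 2.1, 1.6, 0.9, 1.8], (156, -1): [-0.6, 0.9, -0.5, 2.1, 1.6, 1.0, -1.3], (-114, 1): [0.4, 1.3, -1.4, 2.2, 2.0, 0.8, -2.5], (-114, -1): [0.4, 1.4, -1.4, 2.2, 2.0, 0.9, 0.7]}
first 115 {(66, 1): [-0.6, 1.0, -0.1, 1.5, 0.3, 1.1, 1.8], (66, -1): [-0.7, 1.0, -0.1, 1.5, 0.3, 1.0, -1.3], (-24, 1): [-0.0, 1.1, -0.8, 1.6, 0.4, 1.0, 0.3], (-24, -1): [-0.4, 0.9, 0.0, 1.6, -0.4, 0.9, -2.1], (156, 1): [-1.1, 0.9, 0.6, 2.1, -1.0, 0.1, -1.8], (156, -1): [-0.5, 0.9, -0.4, 2.1, 1.5, 0.7, -1.1], (-114, 1): [0.2, 1.1, -1.2, 2.1, 1.8, 0.7, -2.5], (-114, -1): [0.2, 1.1, -1.1, 2.1, 1.8, 0.7, 0.7]}
lay 35 {(-180, 1): [-0.1, 1.3, -0.1, 1.3, -0.0, 1.5, -1.7], (-180, -1): [0.2, 1.4, -0.8, 1.3, 0.5, 1.7, 1.0], (-135, 1): [-0.4, 1.3, 0.0, 1.5, 0.3, 1.4, -1.4], (-135, -1): [-0.4, 1.3, -0.0, 1.5, 0.4, 1.4, 1.7], (-90, 1): [-0.7, 1.2, 0.1, 1.9, 0.9, 0.9, -1.5], (-90, -1): [-0.6, 1.2
[... 3466 characters left out ...]
0, 0.9, -0.6], (-135, 1): [0.6, 1.3, -1.2, 2.3, 1.8, 0.9, -2.6], (-135, -1): [0.6, 1.3, -1.2, 2.3, 1.9, 0.9, 0.6], (-90, 1): [0.2, 1.0, -0.4, 2.1, 0.6, 0.1, -0.6], (-90, -1): [0.2, 1.0, -0.2, 2.1, -1.0, 0.1, -2.2], (-45, 1): [0.3, 1.0, -0.6, 2.0, 0.7, 0.5, 0.0], (-45, -1): [-0.1, 1.0, 0.1, 2.0, -0.6, 0.4, -1.8], (0, 1): [0.3, 1.1, -0.7, 1.9, 0.8, 0.8, 0.6], (0, -1): [-0.2, 1.0, 0.1, 1.9, -0.2, 0.5, -1.5], (45, 1): [-0.3, 1.0, 0.0, 2.0, 0.2, 0.4, 1.9], (45, -1): [-0.3, 1.0, 0.1, 2.0, 0.2, 0.4, -1.2], (90, 1): [-0.6, 1.0, 0.5, 2.1, -1.0, 0.2, -2.5], (90, -1): [-0.5, 1.0, 0.2, 2.1, 0.4, 0.1, -0.7], (135, 1): [0.1, 1.1, -0.7, 2.3, 1.8, 0.9, 1.9], (135, -1): [0.1, 1.1, -0.8, 2.3, 1.8, 0.9, -1.3]}
```

```bash
cat > go.py <<'E'
# usage: go.py gx gy gz phi e sgn : total shift/turn from here in move units; also IK check
import sys
from kin import *
from plant import r
np.set_printoptions(precision=3,suppress=True)
a=list(map(float,sys.argv[1:])); s=r.get_state()
p,M=pose(a[:3],*a[3:]); M0=R.from_quat(s['eef_rot']); rv=(R.from_matrix(M)*M0.inv()).as_rotvec()
sh=(p-np.array(s['tool_pos']))/.03; w=rv/np.radians(60); n=max(np.abs(sh).max(),np.degrees(np.linalg.norm(rv))/8.5)
print('t',round(s['clock'],2),'open',round(float(s['opening']),3),'ff',s['finger_force'],'F',np.array(s['contact_force']),'q',np.array(s['q']))
m0=M0.as_matrix(); print('grasp pt',np.array(s['tool_pos'])-.011*m0[:,2],'x',m0[:,0],'z',m0[:,2])
print('total t',sh,'w',w,'min rows',n.round(1),'deg',np.degrees(np.linalg.norm(rv)).round(1))
k=int(np.ceil(n/8)*8) or 8; print('per row over',k,':',sh/k,w/k)
q=np.array(s['q'])
for i in range(1,9):
    q,ep,er=ik(np.array(s['tool_pos'])+(p-np.array(s['tool_pos']))*i/8,(R.from_rotvec(rv*i/8)*M0).as_matrix(),q,.02)
print('ik end',q,ep.round(1),er.round(1))
E
python3 go.py .492 .266 .215 -23.7 120 1
```

```text
t 2.5 open 0.996 ff 0.0 F [ 0.416  0.317 -0.133] q [ 0.324  0.57  -0.588  1.906 -0.439  0.687 -0.975]
grasp pt [0.502 0.148 0.316] x [0.908 0.349 0.232] z [-0.     0.553 -0.833]
total t [-0.517  3.819 -3.363] w [ 0.314 -0.594  1.988] min rows 14.8 deg 125.9
per row over 16 : [-0.032  0.239 -0.21 ] [ 0.02  -0.037  0.124]
ik end [ 0.072  1.006 -0.967  1.486  0.324  1.228  0.305] 0.0 0.0
```

Call:
drive_tool(
  targets=[
    {"tx": -0.03, "ty": 0.24, "tz": -0.1, "wx": 0.02, "wy": -0.037, "wz": 0.124, "claw": 1},
    {"tx": -0.03, "ty": 0.24, "tz": -0.1, "wx": 0.02, "wy": -0.037, "wz": 0.124, "claw": 1},
    {"tx": -0.03, "ty": 0.24, "tz": -0.1, "wx": 0.02, "wy": -0.037, "wz": 0.124, "claw": 1},
    {"tx": -0.03, "ty": 0.24, "tz": -0.1, "wx": 0.02, "wy": -0.037, "wz": 0.124, "claw": 1},
    {"tx": -0.03, "ty": 0.24, "tz": -0.1, "wx": 0.02, "wy": -0.037, "wz": 0.124, "claw": 1},
    {"tx": -0.03, "ty": 0.24, "tz": -0.1, "wx": 0.02, "wy": -0.037, "wz": 0.124, "claw": 1},
    {"tx": -0.03, "ty": 0.24, "tz": -0.1, "wx": 0.02, "wy": -0.037, "wz": 0.124, "claw": 1},
    {"tx": -0.03, "ty": 0.24, "tz": -0.1, "wx": 0.02, "wy": -0.037, "wz": 0.124, "claw": 1},
  ],
)

```text
clock: 3.3
tool_pos: [0.4956, 0.2101, 0.2819]
eef_rot: [0.663, 0.676, 0.067, -0.316]
contact_force: [0.2, 0.2, -0.7]
opening: 1.001
finger_force: 0.0
```

Call:
drive_tool(
  targets=[
    {"tx": -0.03, "ty": 0.24, "tz": -0.2, "wx": 0.02, "wy": -0.037, "wz": 0.124, "claw": 1},
    {"tx": -0.03, "ty": 0.24, "tz": -0.2, "wx": 0.02, "wy": -0.037, "wz": 0.124, "claw": 1},
    {"tx": -0.03, "ty": 0.24, "tz": -0.2, "wx": 0.02, "wy": -0.037, "wz": 0.124, "claw": 1},
    {"tx": -0.03, "ty": 0.24, "tz": -0.2, "wx": 0.02, "wy": -0.037, "wz": 0.124, "claw": 1},
    {"tx": -0.03, "ty": 0.24, "tz": -0.2, "wx": 0.02, "wy": -0.037, "wz": 0.124, "claw": 1},
    {"tx": -0.03, "ty": 0.24, "tz": -0.2, "wx": 0.02, "wy": -0.037, "wz": 0.124, "claw": 1},
    {"tx": -0.03, "ty": 0.24, "tz": -0.2, "wx": 0.02, "wy": -0.037, "wz": 0.124, "claw": 1},
    {"tx": -0.03, "ty": 0.24, "tz": -0.2, "wx": 0.02, "wy": -0.037, "wz": 0.124, "claw": 1},
  ],
)

```text
clock: 4.1
tool_pos: [0.4885, 0.268, 0.2338]
eef_rot: [0.197, 0.945, 0.053, -0.256]
contact_force: [-0.1, 0.2, 0.1]
opening: 1.001
finger_force: 0.0
```

```bash
python3 fk.py; python3 go.py .492 .266 .108 -23.7 120 1
```

```text
t 4.1 q [ 0.083  0.985 -1.005  1.455  0.314  1.29   0.293] p [0.488 0.268 0.234] open 1.001 F [-0.096  0.236  0.102] ff 0.0
x [-0.791  0.345  0.505] y [ 0.399  0.917 -0.   ] z [-0.463  0.201 -0.863]
t 4.1 open 1.001 ff 0.0 F [-0.096  0.236  0.102] q [ 0.083  0.985 -1.005  1.455  0.314  1.29   0.293]
grasp pt [0.494 0.266 0.243] x [-0.791  0.345  0.505] z [-0.463  0.201 -0.863]
total t [-0.05   0.008 -4.51 ] w [-0.002 -0.005 -0.003] min rows 4.5 deg 0.4
per row over 8 : [-0.006  0.001 -0.564] [-0.    -0.001 -0.   ]
ik end [ 0.057  1.15  -0.923  1.531  0.435  1.083  0.294] 0.0 0.0
```

Call:
drive_tool(
  targets=[
    {"tx": -0.02, "ty": 0, "tz": -0.8, "wx": 0, "wy": 0, "wz": 0, "claw": 1},
    {"tx": -0.02, "ty": 0, "tz": -0.8, "wx": 0, "wy": 0, "wz": 0, "claw": 1},
    {"tx": 0, "ty": 0, "tz": -0.8, "wx": 0, "wy": 0, "wz": 0, "claw": 1},
    {"tx": 0, "ty": 0, "tz": -0.8, "wx": 0, "wy": 0, "wz": 0, "claw": 1},
    {"tx": 0, "ty": 0, "tz": -0.7, "wx": 0, "wy": 0, "wz": 0, "claw": 1},
    {"tx": 0, "ty": 0, "tz": -0.6, "wx": 0, "wy": 0, "wz": 0, "claw": 1},
    {"tx": 0, "ty": 0, "tz": 0, "wx": 0, "wy": 0, "wz": 0, "claw": 0.2},
    {"tx": 0, "ty": 0, "tz": 0, "wx": 0, "wy": 0, "wz": 0, "claw": -0.2},
  ],
  force=30,
)

```text
clock: 4.9
tool_pos: [0.4871, 0.2684, 0.1]
eef_rot: [0.199, 0.944, 0.054, -0.257]
contact_force: [-0.0, 0.0, 0.9]
opening: 0.841
finger_force: 0.0
```

Call:
drive_tool(
  targets=[
    {"tx": 0, "ty": 0, "tz": 0, "wx": 0, "wy": 0, "wz": 0, "claw": -1},
    {"tx": 0, "ty": 0, "tz": 0, "wx": 0, "wy": 0, "wz": 0, "claw": -1},
    {"tx": 0, "ty": 0, "tz": 0, "wx": 0, "wy": 0, "wz": 0, "claw": -1},
    {"tx": 0, "ty": 0, "tz": 0, "wx": 0, "wy": 0, "wz": 0, "claw": -1},
    {"tx": 0, "ty": 0, "tz": 0, "wx": 0, "wy": 0, "wz": 0, "claw": -1},
    {"tx": 0, "ty": 0, "tz": 0, "wx": 0, "wy": 0, "wz": 0, "claw": -1},
    {"tx": 0, "ty": 0, "tz": 0.3, "wx": 0, "wy": 0, "wz": 0, "claw": -1},
    {"tx": 0, "ty": 0, "tz": 0.5, "wx": 0, "wy": 0, "wz": 0, "claw": -1},
  ],
)

```text
clock: 5.7
tool_pos: [0.4866, 0.2673, 0.1234]
eef_rot: [0.199, 0.944, 0.053, -0.257]
contact_force: [-0.9, -0.3, -1.2]
opening: 0.613
finger_force: 29.9
```

```bash
python3 fk.py; python3 go.py .47 .05 .20 -90 30 1
```

```text
t 5.7 q [ 0.064  1.119 -0.94   1.523  0.407  1.121  0.294] p [0.487 0.267 0.123] open 0.613 F [-0.921 -0.336 -1.154] ff 29.904327411786653
x [-0.788  0.349  0.507] y [ 0.403  0.915 -0.003] z [-0.465  0.202 -0.862]
t 5.7 open 0.613 ff 29.904327411786653 F [-0.921 -0.336 -1.154] q [ 0.064  1.119 -0.94   1.523  0.407  1.121  0.294]
grasp pt [0.492 0.265 0.133] x [-0.788  0.349  0.507] z [-0.465  0.202 -0.862]
total t [-0.552 -7.56   2.371] w [-1.32  -0.864 -0.853] min rows 12.7 deg 107.6
per row over 16 : [-0.035 -0.473  0.148] [-0.082 -0.054 -0.053]
ik end [-0.643  0.937 -0.051  1.875  0.81   1.296 -1.33 ] 0.0 0.0
```

Call:
drive_tool(
  targets=[
    {"tx": 0, "ty": 0, "tz": 0.8, "wx": 0, "wy": 0, "wz": 0, "claw": -1},
    {"tx": 0, "ty": 0, "tz": 1, "wx": 0, "wy": 0, "wz": 0, "claw": -1},
    {"tx": 0, "ty": 0, "tz": 0.9, "wx": 0, "wy": 0, "wz": 0, "claw": -1},
    {"tx": 0.035, "ty": -0.61, "tz": 0, "wx": -0.1, "wy": -0.066, "wz": -0.066, "claw": -1},
    {"tx": 0.035, "ty": -0.61, "tz": 0, "wx": -0.1, "wy": -0.066, "wz": -0.066, "claw": -1},
    {"tx": 0.035, "ty": -0.61, "tz": 0, "wx": -0.1, "wy": -0.066, "wz": -0.066, "claw": -1},
    {"tx": 0.035, "ty": -0.61, "tz": 0, "wx": -0.1, "wy": -0.066, "wz": -0.066, "claw": -1},
    {"tx": 0.035, "ty": -0.61, "tz": 0, "wx": -0.1, "wy": -0.066, "wz": -0.066, "claw": -1},
  ],
)

```text
clock: 6.5
tool_pos: [0.4922, 0.1761, 0.2064]
eef_rot: [0.404, 0.907, -0.115, -0.018]
contact_force: [-0.0, 1.6, -1.9]
opening: 0.61
finger_force: 29.9
```

Call:
drive_tool(
  targets=[
    {"tx": 0.035, "ty": -0.61, "tz": 0, "wx": -0.1, "wy": -0.066, "wz": -0.066, "claw": -1},
    {"tx": 0.035, "ty": -0.61, "tz": 0, "wx": -0.1, "wy": -0.066, "wz": -0.066, "claw": -1},
    {"tx": 0.035, "ty": -0.61, "tz": 0, "wx": -0.1, "wy": -0.066, "wz": -0.066, "claw": -1},
    {"tx": 0.035, "ty": -0.61, "tz": 0, "wx": -0.1, "wy": -0.066, "wz": -0.066, "claw": -1},
    {"tx": 0.035, "ty": -0.61, "tz": 0, "wx": -0.1, "wy": -0.066, "wz": -0.066, "claw": -1},
    {"tx": 0.035, "ty": -0.61, "tz": 0, "wx": -0.1, "wy": -0.066, "wz": -0.066, "claw": -1},
    {"tx": 0.035, "ty": -0.61, "tz": 0, "wx": -0.1, "wy": -0.066, "wz": -0.066, "claw": -1},
    {"tx": 0.035, "ty": -0.61, "tz": 0, "wx": -0.1, "wy": -0.066, "wz": -0.066, "claw": -1},
  ],
)

```text
clock: 7.3
tool_pos: [0.5005, 0.0315, 0.2052]
eef_rot: [0.615, 0.616, -0.345, 0.351]
contact_force: [0.2, 0.4, -2.1]
opening: 0.61
finger_force: 29.9
```

```bash
python3 fk.py; python3 go.py .50 .04 .05 -90 30 1
python3 - <<'E'
from plant import vision
import cv2,pickle
d=vision.snapshot('scene'); cv2.imwrite('pics/s1.png',cv2.resize(d['image'][120:400,180:500],None,fx=2,fy=2))
E
```

```text
t 7.3 q [-0.576  0.921 -0.088  1.823  0.853  1.333 -1.287] p [0.501 0.031 0.205] open 0.61 F [ 0.244  0.434 -2.143] ff 29.9004053324461
x [ 0.002  0.516 -0.857] y [1.    0.007 0.007] z [ 0.009 -0.857 -0.516]
t 7.3 open 0.61 ff 29.9004053324461 F [ 0.244  0.434 -2.143] q [-0.576  0.921 -0.088  1.823  0.853  1.333 -1.287]
grasp pt [0.5   0.041 0.211] x [ 0.002  0.516 -0.857] z [ 0.009 -0.857 -0.516]
total t [-0.018 -0.034 -5.356] w [-0.018  0.006 -0.006] min rows 5.4 deg 1.2
per row over 8 : [-0.002 -0.004 -0.669] [-0.002  0.001 -0.001]
ik end [-0.588  1.213 -0.068  1.758  0.916  1.2   -1.46 ] 0.0 0.0
```

View pics/s1.png

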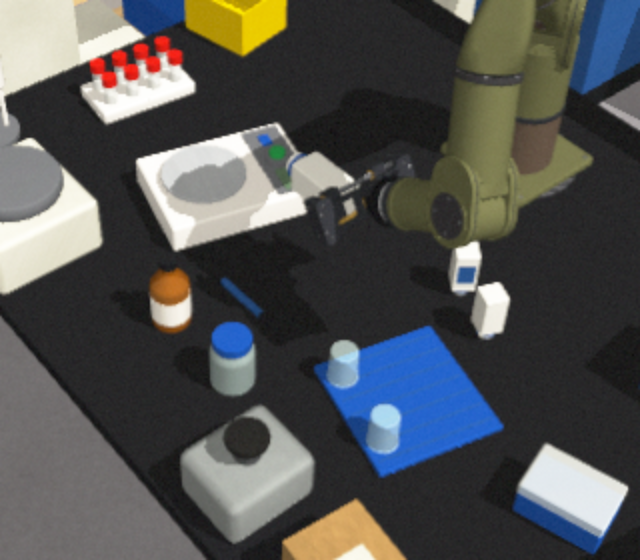

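Call:
drive_tool(
  targets=[
    {"tx": 0, "ty": 0, "tz": -0.9, "wx": -0.018, "wy": 0.006, "wz": -0.006, "claw": -1},
    {"tx": 0, "ty": 0, "tz": -0.9, "wx": 0, "wy": 0, "wz": 0, "claw": -1},
    {"tx": 0, "ty": 0, "tz": -0.9, "wx": 0, "wy": 0, "wz": 0, "claw": -1},
    {"tx": 0, "ty": 0, "tz": -0.9, "wx": 0, "wy": 0, "wz": 0, "claw": -1},
    {"tx": 0, "ty": 0, "tz": -0.9, "wx": 0, "wy": 0, "wz": 0, "claw": -1},
    {"tx": 0, "ty": 0, "tz": -0.7, "wx": 0, "wy": 0, "wz": 0, "claw": -1},
    {"tx": 0, "ty": 0, "tz": -0.4, "wx": 0, "wy": 0, "wz": 0, "claw": -1},
    {"tx": 0, "ty": 0, "tz": -0.2, "wx": 0, "wy": 0, "wz": 0, "claw": -1},
  ],
)

```text
clock: 8.15
tool_pos: [0.5006, 0.031, 0.03]
eef_rot: [0.612, 0.614, -0.354, 0.352]
contact_force: [-0.9, 0.3, -1.6]
opening: 0.611
finger_force: 29.9
```

```bash
python3 fk.py; python3 go.py .50 .04 .028 -90 30 1
```

```text
t 8.15 q [-0.587  1.237 -0.068  1.748  0.921  1.189 -1.467] p [0.501 0.031 0.03 ] open 0.611 F [-0.863  0.316 -1.621] ff 29.904137783451006
x [-0.004  0.502 -0.865] y [ 1.     0.001 -0.005] z [-0.001 -0.865 -0.502]
t 8.15 open 0.611 ff 29.904137783451006 F [-0.863  0.316 -1.621] q [-0.587  1.237 -0.068  1.748  0.921  1.189 -1.467]
grasp pt [0.501 0.04  0.036] x [-0.004  0.502 -0.865] z [-0.001 -0.865 -0.502]
total t [-0.02  -0.017 -0.25 ] w [-0.002 -0.004 -0.001] min rows 0.3 deg 0.3
per row over 8 : [-0.003 -0.002 -0.031] [-0.    -0.001 -0.   ]
ik end [-0.589  1.253 -0.065  1.74   0.924  1.185 -1.476] 0.0 0.0
```

Call:
drive_tool(
  targets=[
    {"tx": 0, "ty": 0, "tz": -0.05, "wx": 0, "wy": 0, "wz": 0, "claw": -1},
    {"tx": 0, "ty": 0, "tz": -0.05, "wx": 0, "wy": 0, "wz": 0, "claw": -1},
    {"tx": 0, "ty": 0, "tz": -0.05, "wx": 0, "wy": 0, "wz": 0, "claw": -1},
    {"tx": 0, "ty": 0, "tz": -0.04, "wx": 0, "wy": 0, "wz": 0, "claw": -1},
    {"tx": 0, "ty": 0, "tz": -0.04, "wx": 0, "wy": 0, "wz": 0, "claw": -1},
    {"tx": 0, "ty": 0, "tz": -0.03, "wx": 0, "wy": 0, "wz": 0, "claw": -1},
    {"tx": 0, "ty": 0, "tz": 0, "wx": 0, "wy": 0, "wz": 0, "claw": -1},
    {"tx": 0, "ty": 0, "tz": 0, "wx": 0, "wy": 0, "wz": 0, "claw": -1},
  ],
)

```text
clock: 8.95
tool_pos: [0.5008, 0.0302, 0.0229]
eef_rot: [0.611, 0.613, -0.354, 0.353]
contact_force: [0.2, -0.0, -2.8]
opening: 0.615
finger_force: 29.9
```

```bash
python3 fk.py
```

```text
t 8.95 q [-0.588  1.251 -0.065  1.742  0.925  1.185 -1.473] p [0.501 0.03  0.023] open 0.615 F [ 0.211 -0.036 -2.829] ff 29.904353970196098
x [-0.003  0.5   -0.866] y [ 1.     0.001 -0.003] z [-0.001 -0.866 -0.5  ]
```

Call:
drive_tool(
  targets=[
    {"tx": 0, "ty": 0, "tz": -0.03, "wx": 0, "wy": 0, "wz": 0, "claw": -1},
    {"tx": 0, "ty": 0, "tz": -0.03, "wx": 0, "wy": 0, "wz": 0, "claw": -1},
    {"tx": 0, "ty": 0, "tz": 0, "wx": 0, "wy": 0, "wz": 0, "claw": 0.3},
    {"tx": 0, "ty": 0, "tz": 0, "wx": 0, "wy": 0, "wz": 0, "claw": 0.5},
    {"tx": 0, "ty": 0, "tz": 0, "wx": 0, "wy": 0, "wz": 0, "claw": 1},
    {"tx": 0, "ty": 0, "tz": 0, "wx": 0, "wy": 0, "wz": 0, "claw": 1},
    {"tx": 0, "ty": 0, "tz": 0, "wx": 0, "wy": 0, "wz": 0, "claw": 1},
    {"tx": 0, "ty": 0.1, "tz": 0.06, "wx": 0, "wy": 0, "wz": 0, "claw": 1},
  ],
)

```text
clock: 9.75
tool_pos: [0.5006, 0.0327, 0.0231]
eef_rot: [0.611, 0.613, -0.355, 0.353]
contact_force: [0.1, -1.1, -1.3]
opening: 1.002
finger_force: 0.0
```

Call:
drive_tool(
  targets=[
    {"tx": 0, "ty": 0.3, "tz": 0.2, "wx": 0, "wy": 0, "wz": 0, "claw": 1},
    {"tx": 0, "ty": 0.4, "tz": 0.3, "wx": 0, "wy": 0, "wz": 0, "claw": 1},
    {"tx": 0, "ty": 0.5, "tz": 0.5, "wx": 0, "wy": 0, "wz": 0, "claw": 1},
    {"tx": 0, "ty": 0.5, "tz": 0.6, "wx": 0, "wy": 0, "wz": 0, "claw": 1},
    {"tx": 0, "ty": 0.5, "tz": 0.8, "wx": 0, "wy": 0, "wz": 0, "claw": 1},
    {"tx": 0, "ty": 0.4, "tz": 0.9, "wx": 0, "wy": 0, "wz": 0, "claw": 1},
    {"tx": 0, "ty": 0, "tz": 1, "wx": 0, "wy": 0, "wz": 0, "claw": 1},
    {"tx": 0, "ty": 0, "tz": 1, "wx": 0, "wy": 0, "wz": 0, "claw": 1},
  ],
)

```text
clock: 10.55
tool_pos: [0.5005, 0.1131, 0.1836]
eef_rot: [0.611, 0.614, -0.354, 0.352]
contact_force: [0.3, -0.1, 0.2]
opening: 0.996
finger_force: 0.0
```

```bash
python3 fk.py
python3 - <<'E'
from plant import vision
import cv2,pickle
for n in ['top','wrist']:
    d=vision.snapshot(n); pickle.dump(d,open(n+'.pkl','wb'))
    cv2.imwrite(f'pics/{n}2.png',d['image'])
E
```

```text
t 10.55 q [-0.666  1.002 -0.121  1.664  0.771  1.452 -1.279] p [0.5   0.113 0.184] open 0.996 F [ 0.288 -0.086  0.208] ff 0.0
x [-0.004  0.502 -0.865] y [ 1.     0.003 -0.003] z [ 0.001 -0.865 -0.502]
```

View pics/top2.png

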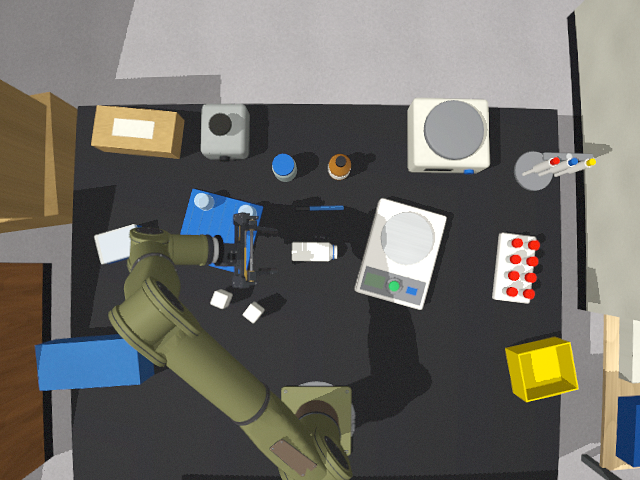

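The bottle lies on the bench from px (292,252) to (338,252), mouth toward the balance and clear of everything. Next I measure its pose, the pan and the key.

```bash
cat > meas.py <<'E'
from h import *
np.set_printoptions(precision=4,suppress=True)
d=pickle.load(open('top.pkl','rb'))
m=np.zeros((480,640),bool); m[230:275,285:350]=1
P,_,_=cloud(d,m); Q=P[(P[:,2]>.03)&(P[:,2]<.08)]
r=cv2.minAreaRect((Q[:,:2]*1000).astype(np.float32)); print('bottle',len(Q),r,'z',np.median(Q[:,2]))
B=Q[Q[:,2]>.048]; r=cv2.minAreaRect((B[:,:2]*1000).astype(np.float32)); print('body top',len(B),r)
m[:]=0; m[190:285,350:450]=1
P,us,vs=cloud(d,m); Q=P[(P[:,2]>.069)&(P[:,2]<.085)]; c=Q[:,:2].mean(0)
for _ in range(5): Q=Q[np.hypot(*(Q[:,:2]-c).T)<.085]; c=Q[:,:2].mean(0)
print('pan centroid',c,len(Q),cv2.minEnclosingCircle((Q[:,:2]*1000).astype(np.float32)),np.median(Q[:,2]))
g=cv2.cvtColor(d['image'],cv2.COLOR_BGR2HSV); m[:]=0; m[270:300,380:410]=1
g=m&(g[...,0]>45)&(g[...,0]<85)&(g[...,1]>120); P,us,vs=cloud(d,g); print('key',P.mean(0),np.median(P[:,2]),np.percentile(P[:,2],[5,95]),(us.min()+us.max())/2,(vs.min()+vs.max())/2)
E
python3 meas.py; python3 go.py .5 0 .10 -90 112 1
```

```text
bottle 796 ((499.6905212402344, 7.33343505859375), (130.12649536132812, 52.458717346191406), 88.34123992919922) z 0.05341488980730713
body top 698 ((499.74041748046875, 8.851463317871094), (127.00292205810547, 52.233802795410156), 88.45079803466797)
pan centroid [ 0.5385 -0.2529] 2092 ((538.4735107421875, -253.9217071533203), 75.11552429199219) 0.07495975600441962
key [ 0.405  -0.216   0.0794] 0.07920774451958257 [0.0734 0.0847] 393.5 285.5
t 10.65 open 0.998 ff 0.0 F [ 0.686 -0.149 -0.844] q [-0.666  0.998 -0.12   1.663  0.771  1.452 -1.279]
grasp pt [0.502 0.123 0.191] x [ 0.001  0.503 -0.864] z [ 0.003 -0.864 -0.503]
total t [-0.061 -3.631 -3.196] w [1.363 0.003 0.   ] min rows 9.6 deg 81.8
per row over 16 : [-0.004 -0.227 -0.2  ] [0.085 0.    0.   ]
ik end [ 0.612  0.986 -0.827  2.007  0.672  0.455 -0.561] 0.0 0.0
```

Call:
drive_tool(
  targets=[
    {"tx": 0, "ty": -0.34, "tz": -0.1, "wx": 0.14, "wy": 0, "wz": 0, "claw": 1},
    {"tx": 0, "ty": -0.34, "tz": -0.1, "wx": 0.14, "wy": 0, "wz": 0, "claw": 1},
    {"tx": 0, "ty": -0.34, "tz": -0.1, "wx": 0.14, "wy": 0, "wz": 0, "claw": 1},
    {"tx": 0, "ty": -0.34, "tz": -0.1, "wx": 0.14, "wy": 0, "wz": 0, "claw": 1},
    {"tx": 0, "ty": -0.34, "tz": -0.1, "wx": 0.14, "wy": 0, "wz": 0, "claw": 1},
    {"tx": 0, "ty": -0.34, "tz": -0.1, "wx": 0.14, "wy": 0, "wz": 0, "claw": 1},
    {"tx": 0, "ty": -0.34, "tz": -0.1, "wx": 0.14, "wy": 0, "wz": 0, "claw": 1},
    {"tx": 0, "ty": -0.34, "tz": -0.1, "wx": 0.14, "wy": 0, "wz": 0, "claw": 1},
  ],
)

```text
clock: 11.45
tool_pos: [0.5015, 0.0302, 0.1592]
eef_rot: [0.704, 0.707, 0.047, -0.045]
contact_force: [0.8, -0.8, -1.3]
opening: 0.998
finger_force: 0.0
```

Call:
drive_tool(
  targets=[
    {"tx": 0, "ty": -0.34, "tz": 0, "wx": 0.14, "wy": 0, "wz": 0, "claw": 1},
    {"tx": 0, "ty": -0.34, "tz": 0, "wx": 0.073, "wy": 0, "wz": -0.017, "claw": 1},
    {"tx": 0, "ty": 0, "tz": 0, "wx": 0, "wy": 0, "wz": 0, "claw": 1},
    {"tx": 0, "ty": 0, "tz": 0, "wx": 0, "wy": 0, "wz": 0, "claw": 1},
    {"tx": 0, "ty": 0, "tz": 0, "wx": 0, "wy": 0, "wz": 0, "claw": 1},
    {"tx": 0, "ty": 0, "tz": 0, "wx": 0, "wy": 0, "wz": 0, "claw": 1},
    {"tx": 0, "ty": 0, "tz": 0, "wx": 0, "wy": 0, "wz": 0, "claw": 1},
    {"tx": 0, "ty": 0, "tz": 0, "wx": 0, "wy": 0, "wz": 0, "claw": 1},
  ],
)

```text
clock: 12.25
tool_pos: [0.5008, 0.0104, 0.1582]
eef_rot: [0.701, 0.692, 0.123, -0.121]
contact_force: [1.4, -1.0, -0.8]
opening: 0.996
finger_force: 0.0
```

```bash
python3 fk.py; python3 go.py .4995 .007 .033 -91 110 1
```

```text
t 12.25 q [ 0.583  0.835 -0.823  1.991  0.461  0.535 -0.452] p [0.501 0.01  0.158] open 0.996 F [ 1.364 -0.995 -0.766] ff 0.0
x [0.011 0.941 0.34 ] y [ 1.    -0.012  0.   ] z [ 0.004  0.34  -0.941]
t 12.25 open 0.996 ff 0.0 F [ 1.364 -0.995 -0.766] q [ 0.583  0.835 -0.823  1.991  0.461  0.535 -0.452]
grasp pt [0.501 0.007 0.169] x [0.011 0.941 0.34 ] z [ 0.004  0.34  -0.941]
total t [-0.041  0.011 -4.517] w [ 0.003 -0.    -0.005] min rows 4.5 deg 0.4
per row over 8 : [-0.005  0.001 -0.565] [ 0.    -0.    -0.001]
ik end [ 0.444  1.033 -0.571  2.032  0.619  0.235 -0.509] 0.0 0.0
```

Call:
drive_tool(
  targets=[
    {"tx": -0.04, "ty": 0, "tz": -0.8, "wx": 0, "wy": 0, "wz": 0, "claw": 1},
    {"tx": 0, "ty": 0, "tz": -0.8, "wx": 0, "wy": 0, "wz": 0, "claw": 1},
    {"tx": 0, "ty": 0, "tz": -0.8, "wx": 0, "wy": 0, "wz": 0, "claw": 1},
    {"tx": 0, "ty": 0, "tz": -0.8, "wx": 0, "wy": 0, "wz": 0, "claw": 1},
    {"tx": 0, "ty": 0, "tz": -0.6, "wx": 0, "wy": 0, "wz": 0, "claw": 1},
    {"tx": 0, "ty": 0, "tz": -0.4, "wx": 0, "wy": 0, "wz": 0, "claw": 1},
    {"tx": 0, "ty": 0, "tz": -0.3, "wx": 0, "wy": 0, "wz": 0, "claw": 1},
    {"tx": 0, "ty": 0, "tz": 0, "wx": 0, "wy": 0, "wz": 0, "claw": 1},
  ],
)

```text
clock: 13.05
tool_pos: [0.4993, 0.0095, 0.0222]
eef_rot: [0.701, 0.692, 0.122, -0.122]
contact_force: [0.1, -0.1, 0.1]
opening: 1.002
finger_force: 0.0
```

```bash
python3 fk.py; python3 go.py .4995 .007 .033 -91 110 1
```

```text
t 13.05 q [ 0.445  1.033 -0.573  2.034  0.628  0.238 -0.515] p [0.499 0.01  0.022] open 1.002 F [ 0.142 -0.107  0.082] ff 0.0
x [0.013 0.94  0.34 ] y [ 1.    -0.014 -0.002] z [ 0.003  0.34  -0.94 ]
t 13.05 open 1.002 ff 0.0 F [ 0.142 -0.107  0.082] q [ 0.445  1.033 -0.573  2.034  0.628  0.238 -0.515]
grasp pt [0.499 0.006 0.033] x [0.013 0.94  0.34 ] z [ 0.003  0.34  -0.94 ]
total t [0.01  0.042 0.014] w [ 0.002 -0.001 -0.003] min rows 0.0 deg 0.3
per row over 8 : [0.001 0.005 0.002] [ 0. -0. -0.]
ik end [ 0.446  1.033 -0.574  2.032  0.627  0.237 -0.516] 0.0 0.0
```

Call:
drive_tool(
  targets=[
    {"tx": 0, "ty": 0, "tz": 0, "wx": 0, "wy": 0, "wz": 0, "claw": 0.2},
    {"tx": 0, "ty": 0, "tz": 0, "wx": 0, "wy": 0, "wz": 0, "claw": -0.3},
    {"tx": 0, "ty": 0, "tz": 0, "wx": 0, "wy": 0, "wz": 0, "claw": -1},
    {"tx": 0, "ty": 0, "tz": 0, "wx": 0, "wy": 0, "wz": 0, "claw": -1},
    {"tx": 0, "ty": 0, "tz": 0, "wx": 0, "wy": 0, "wz": 0, "claw": -1},
    {"tx": 0, "ty": 0, "tz": 0, "wx": 0, "wy": 0, "wz": 0, "claw": -1},
    {"tx": 0, "ty": 0, "tz": 0, "wx": 0, "wy": 0, "wz": 0, "claw": -1},
    {"tx": 0, "ty": 0, "tz": 0, "wx": 0, "wy": 0, "wz": 0, "claw": -1},
  ],
  force=30,
)

```text
clock: 13.85
tool_pos: [0.4999, 0.0092, 0.0232]
eef_rot: [0.701, 0.691, 0.123, -0.121]
contact_force: [0.2, -1.8, 4.5]
opening: 0.613
finger_force: 30.0
```

Call:
drive_tool(
  targets=[
    {"tx": 0, "ty": 0, "tz": 0.5, "wx": 0, "wy": 0, "wz": 0, "claw": -1},
    {"tx": 0, "ty": 0, "tz": 0.8, "wx": 0, "wy": 0, "wz": 0, "claw": -1},
    {"tx": 0, "ty": 0, "tz": 1, "wx": 0, "wy": 0, "wz": 0, "claw": -1},
    {"tx": 0, "ty": 0, "tz": 1, "wx": 0, "wy": 0, "wz": 0, "claw": -1},
    {"tx": 0, "ty": 0, "tz": 1, "wx": 0, "wy": 0, "wz": 0, "claw": -1},
    {"tx": 0, "ty": 0, "tz": 1, "wx": 0, "wy": 0, "wz": 0, "claw": -1},
    {"tx": 0, "ty": 0, "tz": 1, "wx": 0, "wy": 0, "wz": 0, "claw": -1},
    {"tx": 0, "ty": 0, "tz": 0, "wx": 0, "wy": 0, "wz": 0, "claw": -1},
  ],
)

```text
clock: 14.65
tool_pos: [0.5012, 0.0098, 0.2148]
eef_rot: [0.701, 0.692, 0.125, -0.119]
contact_force: [0.4, 0.5, -1.5]
opening: 0.616
finger_force: 30.0
```

```bash
python3 fk.py; python3 go.py .5385 -.2475 .225 -91 20 1
```

```text
t 14.65 q [ 0.642  0.762 -0.919  1.947  0.394  0.657 -0.428] p [0.501 0.01  0.215] open 0.616 F [ 0.371  0.523 -1.529] ff 29.969975226558745
x [0.012 0.94  0.34 ] y [ 1.    -0.014  0.005] z [ 0.01  0.34 -0.94]
t 14.65 open 0.616 ff 29.969975226558745 F [ 0.371  0.523 -1.529] q [ 0.642  0.762 -0.919  1.947  0.394  0.657 -0.428]
grasp pt [0.501 0.006 0.225] x [0.012 0.94  0.34 ] z [ 0.01  0.34 -0.94]
total t [ 1.237 -8.923  0.215] w [-1.498  0.028 -0.006] min rows 10.6 deg 89.9
per row over 16 : [ 0.077 -0.558  0.013] [-0.094  0.002 -0.   ]
ik end [-0.102  0.968 -0.097  1.936  1.342  1.348 -1.343] 0.0 0.0
```

Call:
drive_tool(
  targets=[
    {"tx": 0.077, "ty": -0.558, "tz": 0.1, "wx": -0.094, "wy": 0.002, "wz": 0, "claw": -1},
    {"tx": 0.077, "ty": -0.558, "tz": 0.1, "wx": -0.094, "wy": 0.002, "wz": 0, "claw": -1},
    {"tx": 0.077, "ty": -0.558, "tz": 0.1, "wx": -0.094, "wy": 0.002, "wz": 0, "claw": -1},
    {"tx": 0.077, "ty": -0.558, "tz": 0.1, "wx": -0.094, "wy": 0.002, "wz": 0, "claw": -1},
    {"tx": 0.077, "ty": -0.558, "tz": 0, "wx": -0.094, "wy": 0.002, "wz": 0, "claw": -1},
    {"tx": 0.077, "ty": -0.558, "tz": 0, "wx": -0.094, "wy": 0.002, "wz": 0, "claw": -1},
    {"tx": 0.077, "ty": -0.558, "tz": 0, "wx": -0.094, "wy": 0.002, "wz": 0, "claw": -1},
    {"tx": 0.077, "ty": -0.558, "tz": 0, "wx": -0.094, "wy": 0.002, "wz": 0, "claw": -1},
  ],
)

```text
clock: 15.45
tool_pos: [0.5177, -0.1251, 0.2231]
eef_rot: [0.695, 0.685, -0.159, 0.152]
contact_force: [-0.0, 0.1, -0.8]
opening: 0.614
finger_force: 30.0
```

Call:
drive_tool(
  targets=[
    {"tx": 0.077, "ty": -0.558, "tz": 0, "wx": -0.094, "wy": 0.002, "wz": 0, "claw": -1},
    {"tx": 0.077, "ty": -0.558, "tz": 0, "wx": -0.094, "wy": 0.002, "wz": 0, "claw": -1},
    {"tx": 0.077, "ty": -0.558, "tz": 0, "wx": -0.094, "wy": 0.002, "wz": 0, "claw": -1},
    {"tx": 0.077, "ty": -0.558, "tz": 0, "wx": -0.094, "wy": 0.002, "wz": 0, "claw": -1},
    {"tx": 0.077, "ty": -0.558, "tz": 0, "wx": -0.094, "wy": 0.002, "wz": 0, "claw": -1},
    {"tx": 0.077, "ty": -0.558, "tz": 0, "wx": -0.094, "wy": 0.002, "wz": 0, "claw": -1},
    {"tx": 0.077, "ty": -0.558, "tz": 0, "wx": -0.094, "wy": 0.002, "wz": 0, "claw": -1},
    {"tx": 0.077, "ty": -0.558, "tz": 0, "wx": -0.094, "wy": 0.002, "wz": 0, "claw": -1},
  ],
)

```text
clock: 16.25
tool_pos: [0.5367, -0.2582, 0.2225]
eef_rot: [0.581, 0.574, -0.415, 0.402]
contact_force: [0.1, -0.3, -1.3]
opening: 0.611
finger_force: 30.0
```

```bash
python3 fk.py; python3 go.py .5385 -.2475 .145 -91 20 1
python3 - <<'E'
from plant import vision
import cv2,pickle,numpy as np
a=vision.snapshot('scene'); pickle.dump(a,open('scene.pkl','wb')); b=vision.snapshot('top'); pickle.dump(b,open('top.pkl','wb'))
cv2.imwrite('pics/p3.png',np.hstack([cv2.resize(x,(400,400)) for x in (a['image'][100:300,200:400],b['image'][150:350,310:510])]))
E
```

```text
t 16.25 q [-0.136  0.971 -0.042  1.942  1.326  1.313 -1.334] p [ 0.537 -0.258  0.223] open 0.611 F [ 0.113 -0.335 -1.3  ] ff 29.96939828619361
x [-0.002  0.334 -0.943] y [ 1.    -0.019 -0.009] z [-0.021 -0.943 -0.333]
t 16.25 open 0.611 ff 29.96939828619361 F [ 0.113 -0.335 -1.3  ] q [-0.136  0.971 -0.042  1.942  1.326  1.313 -1.334]
grasp pt [ 0.537 -0.248  0.226] x [-0.002  0.334 -0.943] z [-0.021 -0.943 -0.333]
total t [ 0.054  0.013 -2.71 ] w [ 0.008 -0.009  0.002] min rows 2.7 deg 0.7
per row over 8 : [ 0.007  0.002 -0.339] [ 0.001 -0.001  0.   ]
ik end [-0.133  1.118 -0.043  1.912  1.369  1.281 -1.463] 0.0 0.0
```

View pics/p3.png

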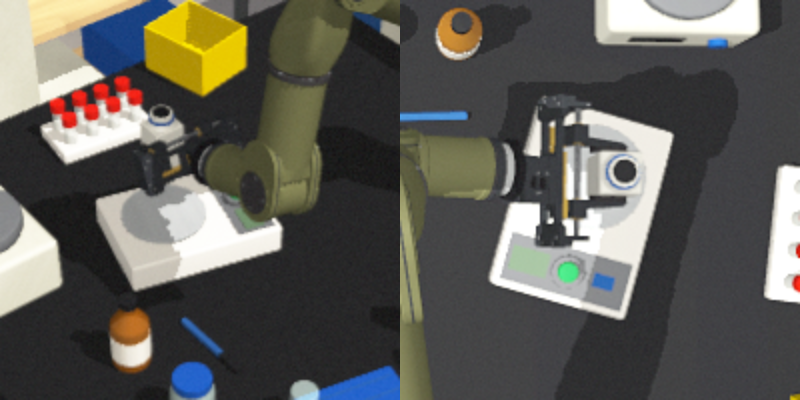

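The bottle hangs upright over the pan, mouth up, with its mouth at (625,172) in the right half. I check the neck's position against the pan centre.

Run:
```python
from h import *
d=pickle.load(open('top.pkl','rb')); m=np.zeros((480,640),bool); m[215:260,400:445]=1
P,us,vs=cloud(d,m)
for lo,hi in((.278,.31),(.255,.275)):
    Q=P[(P[:,2]>lo)&(P[:,2]<hi)]; print(len(Q),np.median(Q[:,2]) if len(Q) else 0,cv2.minAreaRect((Q[:,:2]*1000).astype(np.float32)),cv2.minEnclosingCircle((Q[:,:2]*1000).astype(np.float32)))
```

```text
219 0.28712449524524253 ((534.8516235351562, -236.9520721435547), (104.28580474853516, 71.0990219116211), 0.008890166878700256) ((534.837890625, -218.88047790527344), 54.1502571105957)
306 0.2662809764413754 ((533.9410400390625, -240.88131713867188), (76.74268341064453, 107.53961944580078), 89.8306884765625) ((534.3001098632812, -226.88275146484375), 58.35953140258789)
```

Run:
```python
from h import *
d=pickle.load(open('top.pkl','rb')); m=np.zeros((480,640),bool); m[215:260,400:445]=1
P,us,vs=cloud(d,m); w=d['image'].max(2)[vs,us]>110
for lo,hi in((.278,.30),(.255,.275)):
    Q=P[w&(P[:,2]>lo)&(P[:,2]<hi)&(P[:,1]<-.215)&(abs(P[:,0]-.536)<.035)]; print(len(Q),np.median(Q[:,2]),Q[:,:2].min(0),Q[:,:2].max(0),(Q[:,:2].min(0)+Q[:,:2].max(0))/2)
```

```text
115 0.2863034127573023 [ 0.51672353 -0.2725025 ] [ 0.55806934 -0.23323155] [ 0.53739644 -0.25286703]
239 0.2656226457535167 [ 0.50974306 -0.27919675] [ 0.56423537 -0.22728561] [ 0.53698921 -0.25324118]
```

Call:
drive_tool(
  targets=[
    {"tx": 0.05, "ty": 0, "tz": -0.6, "wx": 0.008, "wy": -0.009, "wz": 0, "claw": -1},
    {"tx": 0, "ty": 0, "tz": -0.6, "wx": 0, "wy": 0, "wz": 0, "claw": -1},
    {"tx": 0, "ty": 0, "tz": -0.5, "wx": 0, "wy": 0, "wz": 0, "claw": -1},
    {"tx": 0, "ty": 0, "tz": -0.4, "wx": 0, "wy": 0, "wz": 0, "claw": -1},
    {"tx": 0, "ty": 0, "tz": -0.3, "wx": 0, "wy": 0, "wz": 0, "claw": -1},
    {"tx": 0, "ty": 0, "tz": -0.15, "wx": 0, "wy": 0, "wz": 0, "claw": -1},
    {"tx": 0, "ty": 0, "tz": 0, "wx": 0, "wy": 0, "wz": 0, "claw": -1},
    {"tx": 0, "ty": 0, "tz": 0, "wx": 0, "wy": 0, "wz": 0, "claw": -1},
  ],
)

```text
clock: 17.15
tool_pos: [0.5381, -0.2586, 0.1478]
eef_rot: [0.586, 0.573, -0.409, 0.401]
contact_force: [-0.1, 0.3, -1.7]
opening: 0.606
finger_force: 30.0
```

Call:
drive_tool(
  targets=[
    {"tx": 0, "ty": 0, "tz": -0.03, "wx": 0, "wy": 0, "wz": 0, "claw": -1},
    {"tx": 0, "ty": 0, "tz": -0.03, "wx": 0, "wy": 0, "wz": 0, "claw": -1},
    {"tx": 0, "ty": 0, "tz": -0.03, "wx": 0, "wy": 0, "wz": 0, "claw": -1},
    {"tx": 0, "ty": 0, "tz": -0.03, "wx": 0, "wy": 0, "wz": 0, "claw": -1},
    {"tx": 0, "ty": 0, "tz": 0, "wx": 0, "wy": 0, "wz": 0, "claw": -1},
    {"tx": 0, "ty": 0, "tz": 0, "wx": 0, "wy": 0, "wz": 0, "claw": -1},
    {"tx": 0, "ty": 0, "tz": 0, "wx": 0, "wy": 0, "wz": 0, "claw": -1},
    {"tx": 0, "ty": 0, "tz": 0, "wx": 0, "wy": 0, "wz": 0, "claw": -1},
  ],
)

```text
clock: 17.95
tool_pos: [0.538, -0.2585, 0.1438]
eef_rot: [0.586, 0.573, -0.409, 0.401]
contact_force: [-0.2, -0.0, -0.8]
opening: 0.61
finger_force: 30.0
```

```bash
python3 fk.py; python3 go.py .5385 -.2475 .141 -91 20 1
```

```text
t 17.95 q [-0.131  1.112 -0.044  1.916  1.367  1.28  -1.463] p [ 0.538 -0.259  0.144] open 0.61 F [-0.243 -0.006 -0.84 ] ff 29.970094026066363
x [ 0.01   0.344 -0.939] y [ 1.    -0.022  0.002] z [-0.02  -0.939 -0.344]
t 17.95 open 0.61 ff 29.970094026066363 F [-0.243 -0.006 -0.84 ] q [-0.131  1.112 -0.044  1.916  1.367  1.28  -1.463]
grasp pt [ 0.538 -0.248  0.148] x [ 0.01   0.344 -0.939] z [-0.02  -0.939 -0.344]
total t [ 0.011  0.023 -0.217] w [-0.002  0.002  0.004] min rows 0.2 deg 0.3
per row over 8 : [ 0.001  0.003 -0.027] [-0.     0.     0.001]
ik end [-0.133  1.125 -0.044  1.91   1.371  1.28  -1.468] 0.0 0.0
```

Call:
drive_tool(
  targets=[
    {"tx": 0, "ty": 0, "tz": -0.03, "wx": 0, "wy": 0, "wz": 0, "claw": -1},
    {"tx": 0, "ty": 0, "tz": -0.03, "wx": 0, "wy": 0, "wz": 0, "claw": -1},
    {"tx": 0, "ty": 0, "tz": -0.03, "wx": 0, "wy": 0, "wz": 0, "claw": -1},
    {"tx": 0, "ty": 0, "tz": 0, "wx": 0, "wy": 0, "wz": 0, "claw": -1},
    {"tx": 0, "ty": 0, "tz": 0, "wx": 0, "wy": 0, "wz": 0, "claw": -1},
    {"tx": 0, "ty": 0, "tz": 0, "wx": 0, "wy": 0, "wz": 0, "claw": -1},
    {"tx": 0, "ty": 0, "tz": 0, "wx": 0, "wy": 0, "wz": 0, "claw": -1},
    {"tx": 0, "ty": 0, "tz": 0, "wx": 0, "wy": 0, "wz": 0, "claw": -1},
  ],
)

```text
clock: 18.75
tool_pos: [0.538, -0.2585, 0.1411]
eef_rot: [0.586, 0.573, -0.409, 0.401]
contact_force: [0.7, -0.6, -2.5]
opening: 0.61
finger_force: 30.0
```

Call:
drive_tool(
  targets=[
    {"tx": 0, "ty": 0, "tz": -0.03, "wx": 0, "wy": 0, "wz": 0, "claw": -1},
    {"tx": 0, "ty": 0, "tz": -0.03, "wx": 0, "wy": 0, "wz": 0, "claw": -1},
    {"tx": 0, "ty": 0, "tz": 0, "wx": 0, "wy": 0, "wz": 0, "claw": -1},
    {"tx": 0, "ty": 0, "tz": 0, "wx": 0, "wy": 0, "wz": 0, "claw": -1},
    {"tx": 0, "ty": 0, "tz": 0, "wx": 0, "wy": 0, "wz": 0, "claw": -1},
    {"tx": 0, "ty": 0, "tz": 0, "wx": 0, "wy": 0, "wz": 0, "claw": -1},
    {"tx": 0, "ty": 0, "tz": 0, "wx": 0, "wy": 0, "wz": 0, "claw": -1},
    {"tx": 0, "ty": 0, "tz": 0, "wx": 0, "wy": 0, "wz": 0, "claw": -1},
  ],
)

```text
clock: 19.55
tool_pos: [0.538, -0.2585, 0.1393]
eef_rot: [0.586, 0.573, -0.409, 0.401]
contact_force: [-0.3, 0.3, 0.2]
opening: 0.61
finger_force: 30.0
```

Call:
drive_tool(
  targets=[
    {"tx": 0, "ty": 0, "tz": -0.02, "wx": 0, "wy": 0, "wz": 0, "claw": -1},
    {"tx": 0, "ty": 0, "tz": -0.02, "wx": 0, "wy": 0, "wz": 0, "claw": -1},
    {"tx": 0, "ty": 0, "tz": 0, "wx": 0, "wy": 0, "wz": 0, "claw": -1},
    {"tx": 0, "ty": 0, "tz": 0, "wx": 0, "wy": 0, "wz": 0, "claw": -1},
    {"tx": 0, "ty": 0, "tz": 0, "wx": 0, "wy": 0, "wz": 0, "claw": -1},
    {"tx": 0, "ty": 0, "tz": 0, "wx": 0, "wy": 0, "wz": 0, "claw": -1},
    {"tx": 0, "ty": 0, "tz": 0, "wx": 0, "wy": 0, "wz": 0, "claw": -1},
    {"tx": 0, "ty": 0, "tz": 0, "wx": 0, "wy": 0, "wz": 0, "claw": -1},
  ],
)

```text
clock: 20.35
tool_pos: [0.538, -0.2585, 0.1381]
eef_rot: [0.586, 0.573, -0.409, 0.401]
contact_force: [-0.7, -0.1, -2.1]
opening: 0.607
finger_force: 30.0
```

```bash
python3 fk.py
python3 - <<'E'
from plant import r,vision
import numpy as np
f=[]
for i in range(3): vision.snapshot('wrist'); f.append(r.get_state()['contact_force'])
print(np.round(f,2))
E
```

```text
t 20.35 q [-0.131  1.123 -0.044  1.913  1.369  1.278 -1.471] p [ 0.538 -0.259  0.138] open 0.607 F [-0.681 -0.093 -2.088] ff 29.96986479498446
x [ 0.01   0.344 -0.939] y [ 1.    -0.022  0.002] z [-0.02  -0.939 -0.344]
[[ 0.31  0.18 -1.35]
 [-0.5   1.19 -1.28]
 [ 0.39  0.22 -1.93]]
```

Call:
drive_tool(
  targets=[
    {"tx": 0, "ty": 0, "tz": -0.02, "wx": 0, "wy": 0, "wz": 0, "claw": -1},
    {"tx": 0, "ty": 0, "tz": -0.02, "wx": 0, "wy": 0, "wz": 0, "claw": -1},
    {"tx": 0, "ty": 0, "tz": -0.02, "wx": 0, "wy": 0, "wz": 0, "claw": -1},
    {"tx": 0, "ty": 0, "tz": 0, "wx": 0, "wy": 0, "wz": 0, "claw": -1},
    {"tx": 0, "ty": 0, "tz": 0, "wx": 0, "wy": 0, "wz": 0, "claw": -1},
    {"tx": 0, "ty": 0, "tz": 0, "wx": 0, "wy": 0, "wz": 0, "claw": -1},
    {"tx": 0, "ty": 0, "tz": 0, "wx": 0, "wy": 0, "wz": 0, "claw": -1},
    {"tx": 0, "ty": 0, "tz": 0, "wx": 0, "wy": 0, "wz": 0, "claw": -1},
  ],
)

```text
clock: 21.3
tool_pos: [0.538, -0.2586, 0.1379]
eef_rot: [0.586, 0.572, -0.409, 0.402]
contact_force: [-2.0, 4.8, 6.3]
opening: 0.609
finger_force: 30.0
```

```bash
cat > ff.py <<'E'
from plant import r,vision
import numpy as np
f=[r.get_state()['contact_force']]
for i in range(3): vision.snapshot('wrist'); f.append(r.get_state()['contact_force'])
print(np.round(np.mean(f,0),2),np.round(np.array(f)[:,2],2),np.round(r.get_state()['tool_pos'],4),r.get_state()['clock'])
E
python3 ff.py
```

```text
[-1.81  5.05  6.4 ] [6.3  6.44 6.67 6.18] [ 0.538  -0.2585  0.1378] 21.45
```

Call:
drive_tool(
  targets=[
    {"tx": 0, "ty": 0, "tz": 0.02, "wx": 0, "wy": 0, "wz": 0, "claw": -1},
    {"tx": 0, "ty": 0, "tz": 0.02, "wx": 0, "wy": 0, "wz": 0, "claw": -1},
    {"tx": 0, "ty": 0, "tz": 0, "wx": 0, "wy": 0, "wz": 0, "claw": -1},
    {"tx": 0, "ty": 0, "tz": 0, "wx": 0, "wy": 0, "wz": 0, "claw": -1},
    {"tx": 0, "ty": 0, "tz": 0, "wx": 0, "wy": 0, "wz": 0, "claw": -1},
    {"tx": 0, "ty": 0, "tz": 0, "wx": 0, "wy": 0, "wz": 0, "claw": -1},
    {"tx": 0, "ty": 0, "tz": 0, "wx": 0, "wy": 0, "wz": 0, "claw": -1},
    {"tx": 0, "ty": 0, "tz": 0, "wx": 0, "wy": 0, "wz": 0, "claw": -1},
  ],
  force=10,
)

```text
clock: 22.25
tool_pos: [0.5379, -0.2587, 0.1379]
eef_rot: [0.586, 0.573, -0.409, 0.401]
contact_force: [-1.4, 2.6, 4.3]
opening: 0.611
finger_force: 10.0
```

```bash
python3 ff.py
```

```text
[-1.74  2.62  5.45] [4.28 5.79 5.7  6.05] [ 0.5379 -0.2587  0.1379] 22.4
```

Call:
drive_tool(
  targets=[
    {"tx": 0, "ty": 0, "tz": 0.03, "wx": 0, "wy": 0, "wz": 0, "claw": -1},
    {"tx": 0, "ty": 0, "tz": 0, "wx": 0, "wy": 0, "wz": 0, "claw": -1},
    {"tx": 0, "ty": 0, "tz": 0, "wx": 0, "wy": 0, "wz": 0, "claw": 0.3},
    {"tx": 0, "ty": 0, "tz": 0, "wx": 0, "wy": 0, "wz": 0, "claw": 0.5},
    {"tx": 0, "ty": 0, "tz": 0, "wx": 0, "wy": 0, "wz": 0, "claw": 0.8},
    {"tx": 0, "ty": 0, "tz": 0, "wx": 0, "wy": 0, "wz": 0, "claw": 0.9},
    {"tx": 0, "ty": 0, "tz": 0, "wx": 0, "wy": 0, "wz": 0, "claw": 0.9},
    {"tx": 0, "ty": 0, "tz": 0, "wx": 0, "wy": 0, "wz": 0, "claw": 0.9},
  ],
)

```text
clock: 23.2
tool_pos: [0.538, -0.2585, 0.1383]
eef_rot: [0.586, 0.573, -0.409, 0.401]
contact_force: [0.4, -0.2, -0.5]
opening: 0.95
finger_force: 0.0
```

Call:
drive_tool(
  targets=[
    {"tx": 0, "ty": 0.2, "tz": 0.07, "wx": 0, "wy": 0, "wz": 0, "claw": 0.9},
    {"tx": 0.01, "ty": 0.3, "tz": 0.11, "wx": 0, "wy": 0, "wz": 0, "claw": 0.9},
    {"tx": 0.01, "ty": 0.5, "tz": 0.18, "wx": 0, "wy": 0, "wz": 0, "claw": 0.9},
    {"tx": 0.01, "ty": 0.6, "tz": 0.22, "wx": 0, "wy": 0, "wz": 0, "claw": 0.9},
    {"tx": 0.01, "ty": 0.7, "tz": 0.25, "wx": 0, "wy": 0, "wz": 0, "claw": 0.9},
    {"tx": 0.01, "ty": 0.8, "tz": 0.3, "wx": 0, "wy": 0, "wz": 0, "claw": 0.9},
    {"tx": 0, "ty": 0.8, "tz": 0.5, "wx": 0, "wy": 0, "wz": 0, "claw": 0.9},
    {"tx": 0, "ty": 0.8, "tz": 0.8, "wx": 0, "wy": 0, "wz": 0, "claw": 0.9},
  ],
)

```text
clock: 24.0
tool_pos: [0.5391, -0.1148, 0.2112]
eef_rot: [0.586, 0.574, -0.409, 0.401]
contact_force: [0.5, -0.4, -0.3]
opening: 0.951
finger_force: 0.0
```

```bash
python3 fk.py
python3 - <<'E'
from plant import vision
from h import *
a=vision.snapshot('scene'); b=vision.snapshot('top'); pickle.dump(b,open('top.pkl','wb'))
cv2.imwrite('pics/p4.png',np.hstack([cv2.resize(x,(400,400)) for x in (a['image'][100:300,200:400],b['image'][150:350,310:510])]))
d=b; m=np.zeros((480,640),bool); m[205:265,385:445]=1
P,us,vs=cloud(d,m)
for lo,hi in((.195,.22),(.172,.19)):
    Q=P[(P[:,2]>lo)&(P[:,2]<hi)]; print(len(Q),np.median(Q[:,2]),cv2.minAreaRect((Q[:,:2]*1000).astype(np.float32)))
m[:]=0; m[270:300,380:410]=1; g=cv2.cvtColor(d['image'],cv2.COLOR_BGR2HSV); g=m&(g[...,0]>45)&(g[...,0]<85)&(g[...,1]>120); P,us,vs=cloud(d,g); print('key',P.mean(0),np.percentile(P[:,2],[5,50,95]))
E
for e in 90 100 110; do python3 - $e <<'E'
import sys
from kin import *
e=float(sys.argv[1]); np.set_printoptions(precision=2,suppress=True)
for ph in (-90,):
    q,a,b=ik(*pose((.405,-.2165,.13),ph,e,1),np.array([-.1,1.0,-.1,1.9,1,.8,-1.3])); print(e,ph,q,a,b)
E
done
```

```text
t 24.0 q [-0.329  1.    -0.13   1.846  1.112  1.445 -1.34 ] p [ 0.539 -0.115  0.211] open 0.951 F [ 0.491 -0.378 -0.26 ] ff 0.0
x [ 0.007  0.345 -0.939] y [ 1.   -0.02  0.  ] z [-0.019 -0.938 -0.345]
188 0.20474287163325722 ((536.9080200195312, -253.2827606201172), (40.990604400634766, 37.817073822021484), 19.908227920532227)
200 0.18331643404723685 ((537.8871459960938, -252.64959716796875), (52.728023529052734, 53.53799819946289), 89.1603775024414)
key [ 0.40494644 -0.21573058  0.07951997] [0.07346742 0.08011803 0.08443916]
90.0 -90 [ 0.74  0.77 -0.56  2.15  0.92  0.48 -0.55] 0.023393618465327688 0.008453840977316877
100.0 -90 [ 0.97  0.86 -0.81  2.07  0.78  0.61 -0.34] 0.025359667348689864 0.008719767785915619
110.0 -90 [ 1.13  0.99 -0.99  1.98  0.69  0.75 -0.2 ] 0.024319909602272274 0.008130536043063187
```

View pics/p4.png

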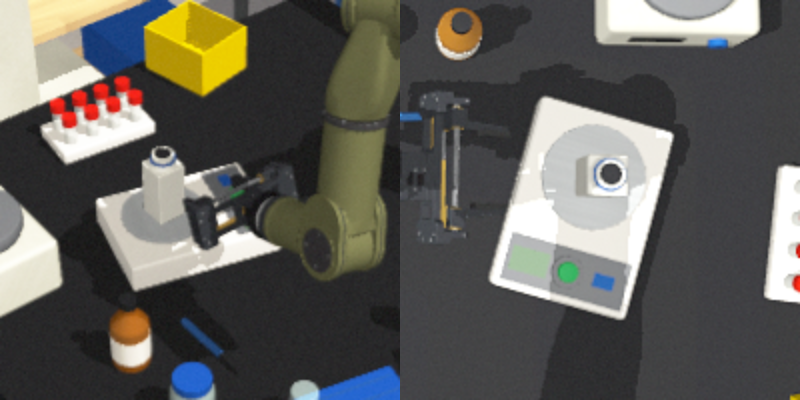

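The bottle stands upright at (0.537,-0.253), within 2 mm of the pan centre. I press the key with shut fingers, turned so that the wide gripper body stays clear of the bottle.

```bash
for s in 1 -1; do python3 go.py .405 -.2157 .15 -15.5 90 $s; done
```

```text
t 24.1 open 0.953 ff 0.0 F [-0.036  0.345 -0.884] q [-0.332  0.996 -0.133  1.844  1.113  1.445 -1.341]
grasp pt [ 0.541 -0.102  0.216] x [ 0.011  0.349 -0.937] z [-0.012 -0.937 -0.349]
total t [-4.542 -3.461 -2.453] w [0.988 0.746 1.093] min rows 11.7 deg 99.1
per row over 16 : [-0.284 -0.216 -0.153] [0.062 0.047 0.068]
ik end [ 0.84   0.768 -0.738  2.135  0.953  0.612  0.704] 0.1 0.0
t 24.1 open 0.953 ff 0.0 F [-0.036  0.345 -0.884] q [-0.332  0.996 -0.133  1.844  1.113  1.445 -1.341]
grasp pt [ 0.541 -0.102  0.216] x [ 0.011  0.349 -0.937] z [-0.012 -0.937 -0.349]
total t [-4.542 -3.461 -2.453] w [ 0.793 -1.05  -1.496] min rows 14.1 deg 119.5
per row over 16 : [-0.284 -0.216 -0.153] [ 0.05  -0.066 -0.094]
ik end [ 0.538  0.682 -0.236  2.15   0.438  0.355 -1.902] 0.0 0.0
```

Call:
drive_tool(
  targets=[
    {"tx": -0.57, "ty": 0, "tz": 0.3, "wx": 0.062, "wy": 0.047, "wz": 0.068, "claw": -1},
    {"tx": -0.57, "ty": 0, "tz": 0.3, "wx": 0.062, "wy": 0.047, "wz": 0.068, "claw": -1},
    {"tx": -0.57, "ty": 0, "tz": 0.3, "wx": 0.062, "wy": 0.047, "wz": 0.068, "claw": -1},
    {"tx": -0.57, "ty": 0, "tz": 0.3, "wx": 0.062, "wy": 0.047, "wz": 0.068, "claw": -1},
    {"tx": -0.57, "ty": 0, "tz": 0.3, "wx": 0.062, "wy": 0.047, "wz": 0.068, "claw": -1},
    {"tx": -0.57, "ty": 0, "tz": 0.3, "wx": 0.062, "wy": 0.047, "wz": 0.068, "claw": -1},
    {"tx": -0.57, "ty": 0, "tz": 0.3, "wx": 0.062, "wy": 0.047, "wz": 0.068, "claw": -1},
    {"tx": -0.57, "ty": 0, "tz": 0.3, "wx": 0.062, "wy": 0.047, "wz": 0.068, "claw": -1},
  ],
  force=20,
)

```text
clock: 24.9
tool_pos: [0.4014, -0.1174, 0.2835]
eef_rot: [0.395, 0.863, -0.227, 0.219]
contact_force: [0.9, -0.4, 0.5]
opening: 0.248
finger_force: 0.0
```

Call:
drive_tool(
  targets=[
    {"tx": 0, "ty": -0.42, "tz": 0, "wx": 0.062, "wy": 0.047, "wz": 0.068, "claw": -1},
    {"tx": 0, "ty": -0.42, "tz": 0, "wx": 0.062, "wy": 0.047, "wz": 0.068, "claw": -1},
    {"tx": 0, "ty": -0.42, "tz": 0, "wx": 0.062, "wy": 0.047, "wz": 0.068, "claw": -1},
    {"tx": 0, "ty": -0.42, "tz": 0, "wx": 0.062, "wy": 0.047, "wz": 0.068, "claw": -1},
    {"tx": 0, "ty": -0.42, "tz": 0, "wx": 0.062, "wy": 0.047, "wz": 0.068, "claw": -1},
    {"tx": 0, "ty": -0.42, "tz": 0, "wx": 0.062, "wy": 0.047, "wz": 0.068, "claw": -1},
    {"tx": 0, "ty": -0.42, "tz": 0, "wx": 0.062, "wy": 0.047, "wz": 0.068, "claw": -1},
    {"tx": 0, "ty": -0.42, "tz": 0, "wx": 0.062, "wy": 0.047, "wz": 0.068, "claw": -1},
  ],
)

```text
clock: 25.7
tool_pos: [0.4004, -0.206, 0.282]
eef_rot: [0.168, 0.985, -0.037, 0.021]
contact_force: [0.0, -1.1, -0.5]
opening: 0.006
finger_force: 0.0
```

```bash
python3 go.py .405 -.2157 .12 -15.5 90 1
python3 - <<'E'
from plant import vision
from h import *
d=vision.snapshot('wrist'); pickle.dump(d,open('wrist.pkl','wb'))
g=cv2.cvtColor(d['image'],cv2.COLOR_BGR2HSV); g=((g[...,0]>50)&(g[...,0]<80)&(g[...,1]>140)&(g[...,2]>80))
n,lab,st,ce=cv2.connectedComponentsWithStats(g.astype(np.uint8)); 
for i in range(1,n):
    if st[i,4]>60:
        P,us,vs=cloud(d,lab==i); print(st[i],ce[i],np.median(P,0),onz(d,[ce[i]],np.median(P[:,2])))
v=np.zeros((480,640),bool); v[::4,::4]=1; P,us,vs=cloud(d,v)
for r0,r1 in((0,.008),(.008,.012),(.019,.023)):
    rr=np.hypot(P[:,0]-.405,P[:,1]+.2157); Q=P[(rr>r0)&(rr<r1)&(P[:,2]<.12)]; print(r0,len(Q),np.round(np.median(Q[:,2]),4) if len(Q) else '')
E
```

```text
t 25.7 open 0.006 ff 0.0 F [ 0.018 -1.061 -0.47 ] q [ 0.811  0.455 -0.71   2.057  0.542  0.763  0.989]
grasp pt [ 0.4   -0.205  0.293] x [-0.942  0.33  -0.053] z [ 0.028 -0.079 -0.996]
total t [ 0.154 -0.325 -5.765] w [0.075 0.03  0.065] min rows 5.8 deg 6.2
per row over 8 : [ 0.019 -0.041 -0.721] [0.009 0.004 0.008]
ik end [ 0.675  0.769 -0.461  2.16   0.889  0.41   0.786] 0.0 0.0
0 13 0.0796
0.008 17 0.0792
0.019 36 0.0692
```

Call:
drive_tool(
  targets=[
    {"tx": 0.15, "ty": -0.32, "tz": -0.8, "wx": 0.075, "wy": 0.03, "wz": 0.065, "claw": -1},
    {"tx": 0, "ty": 0, "tz": -0.9, "wx": 0, "wy": 0, "wz": 0, "claw": -1},
    {"tx": 0, "ty": 0, "tz": -0.9, "wx": 0, "wy": 0, "wz": 0, "claw": -1},
    {"tx": 0, "ty": 0, "tz": -0.9, "wx": 0, "wy": 0, "wz": 0, "claw": -1},
    {"tx": 0, "ty": 0, "tz": -0.9, "wx": 0, "wy": 0, "wz": 0, "claw": -1},
    {"tx": 0, "ty": 0, "tz": -0.8, "wx": 0, "wy": 0, "wz": 0, "claw": -1},
    {"tx": 0, "ty": 0, "tz": -0.6, "wx": 0, "wy": 0, "wz": 0, "claw": -1},
    {"tx": 0, "ty": 0, "tz": -0.3, "wx": 0, "wy": 0, "wz": 0, "claw": -1},
  ],
)

```text
clock: 26.55
tool_pos: [0.4047, -0.2148, 0.0975]
eef_rot: [0.137, 0.991, -0.001, -0.0]
contact_force: [0.2, 0.3, 0.3]
opening: 0.007
finger_force: 0.0
```

```bash
python3 go.py .405 -.2157 .0925 -15.5 90 1
python3 - <<'E'
from plant import vision
import cv2,numpy as np
a=vision.snapshot('scene'); b=vision.snapshot('top')
cv2.imwrite('pics/p5.png',np.hstack([cv2.resize(x,(400,400)) for x in (a['image'][140:260,220:340],b['image'][200:320,340:460])]))
E
```

```text
t 26.55 open 0.007 ff 0.0 F [0.218 0.304 0.335] q [ 0.635  0.784 -0.403  2.172  0.912  0.361  0.759]
grasp pt [ 0.405 -0.215  0.108] x [-0.963  0.271  0.001] z [-0.001 -0.002 -1.   ]
total t [ 0.011 -0.031 -0.533] w [ 0.002 -0.001  0.003] min rows 0.5 deg 0.3
per row over 8 : [ 0.001 -0.004 -0.067] [ 0. -0.  0.]
ik end [ 0.61   0.813 -0.358  2.174  0.956  0.316  0.727] 0.0 0.0
```

View pics/p5.png

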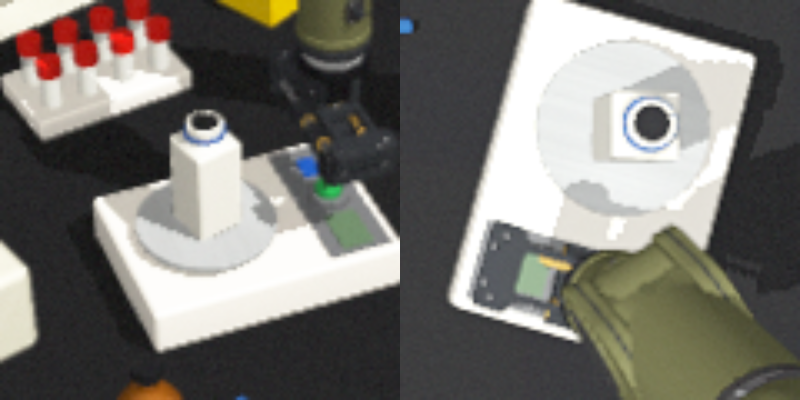

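The shut fingertips are right over the green key at (330,188) in the left half, clear of the bottle. I lower them slowly.

Call:
drive_tool(
  targets=[
    {"tx": 0.01, "ty": -0.03, "tz": -0.06, "wx": 0, "wy": 0, "wz": 0, "claw": -1},
    {"tx": 0, "ty": 0, "tz": -0.06, "wx": 0, "wy": 0, "wz": 0, "claw": -1},
    {"tx": 0, "ty": 0, "tz": -0.06, "wx": 0, "wy": 0, "wz": 0, "claw": -1},
    {"tx": 0, "ty": 0, "tz": -0.05, "wx": 0, "wy": 0, "wz": 0, "claw": -1},
    {"tx": 0, "ty": 0, "tz": -0.05, "wx": 0, "wy": 0, "wz": 0, "claw": -1},
    {"tx": 0, "ty": 0, "tz": -0.05, "wx": 0, "wy": 0, "wz": 0, "claw": -1},
    {"tx": 0, "ty": 0, "tz": -0.05, "wx": 0, "wy": 0, "wz": 0, "claw": -1},
    {"tx": 0, "ty": 0, "tz": 0, "wx": 0, "wy": 0, "wz": 0, "claw": -1},
  ],
)

```text
clock: 27.45
tool_pos: [0.4061, -0.2166, 0.0873]
eef_rot: [0.137, 0.991, -0.001, 0.001]
contact_force: [0.0, -0.1, 1.0]
opening: 0.003
finger_force: 0.8
```

```bash
python3 ff.py
```

```text
[-0.73 -0.13  1.4 ] [1.04 1.53 1.2  1.84] [ 0.4061 -0.2166  0.0875] 27.6
```

Call:
drive_tool(
  targets=[
    {"tx": 0, "ty": 0, "tz": -0.05, "wx": 0, "wy": 0, "wz": 0, "claw": -1},
    {"tx": 0, "ty": 0, "tz": -0.05, "wx": 0, "wy": 0, "wz": 0, "claw": -1},
    {"tx": 0, "ty": 0, "tz": -0.05, "wx": 0, "wy": 0, "wz": 0, "claw": -1},
    {"tx": 0, "ty": 0, "tz": -0.05, "wx": 0, "wy": 0, "wz": 0, "claw": -1},
    {"tx": 0, "ty": 0, "tz": -0.03, "wx": 0, "wy": 0, "wz": 0, "claw": -1},
    {"tx": 0, "ty": 0, "tz": 0, "wx": 0, "wy": 0, "wz": 0, "claw": -1},
    {"tx": 0, "ty": 0, "tz": 0, "wx": 0, "wy": 0, "wz": 0, "claw": -1},
    {"tx": 0, "ty": 0, "tz": 0, "wx": 0, "wy": 0, "wz": 0, "claw": -1},
  ],
)

```text
clock: 28.4
tool_pos: [0.4061, -0.2166, 0.0821]
eef_rot: [0.136, 0.991, -0.002, 0.002]
contact_force: [-2.3, 0.7, 23.9]
opening: 0.009
finger_force: 11.9
```

```bash
python3 ff.py
```

```text
[-2.59  1.05 23.42] [23.87 23.34 23.44 23.02] [ 0.4061 -0.2166  0.0821] 28.55
```

Call:
drive_tool(
  targets=[
    {"tx": 0, "ty": 0, "tz": 0.1, "wx": 0, "wy": 0, "wz": 0, "claw": -1},
    {"tx": 0, "ty": 0, "tz": 0.2, "wx": 0, "wy": 0, "wz": 0, "claw": -1},
    {"tx": 0, "ty": 0, "tz": 0.4, "wx": 0, "wy": 0, "wz": 0, "claw": -1},
    {"tx": 0, "ty": 0, "tz": 0.8, "wx": 0, "wy": 0, "wz": 0, "claw": -1},
    {"tx": 0, "ty": 0, "tz": 1, "wx": 0, "wy": 0, "wz": 0, "claw": -1},
    {"tx": 0, "ty": 0, "tz": 1, "wx": 0, "wy": 0, "wz": 0, "claw": -1},
    {"tx": 0, "ty": 0, "tz": 1, "wx": 0, "wy": 0, "wz": 0, "claw": -1},
    {"tx": 0, "ty": 0, "tz": 1, "wx": 0, "wy": 0, "wz": 0, "claw": -1},
  ],
)

```text
clock: 29.35
tool_pos: [0.4055, -0.2163, 0.2466]
eef_rot: [0.137, 0.991, -0.001, 0.001]
contact_force: [0.9, -0.1, 0.4]
opening: 0.007
finger_force: 0.0
```

Call:
drive_tool(
  targets=[
    {"tx": -0.2, "ty": 0.8, "tz": 0.3, "wx": 0, "wy": 0, "wz": 0, "claw": -1},
    {"tx": -0.2, "ty": 0.8, "tz": 0.3, "wx": 0, "wy": 0, "wz": 0, "claw": -1},
    {"tx": 0, "ty": 0.8, "tz": 0.3, "wx": 0, "wy": 0, "wz": 0, "claw": -1},
    {"tx": 0, "ty": 0.8, "tz": 0.3, "wx": 0, "wy": 0, "wz": 0, "claw": -1},
    {"tx": 0, "ty": 0.8, "tz": 0, "wx": 0, "wy": 0, "wz": 0, "claw": -1},
    {"tx": 0, "ty": 0.5, "tz": 0, "wx": 0, "wy": 0, "wz": 0, "claw": -1},
    {"tx": 0, "ty": 0, "tz": 0, "wx": 0, "wy": 0, "wz": 0, "claw": -1},
    {"tx": 0, "ty": 0, "tz": 0, "wx": 0, "wy": 0, "wz": 0, "claw": -1},
  ],
)

```text
clock: 30.15
tool_pos: [0.3937, -0.082, 0.2814]
eef_rot: [0.136, 0.991, -0.002, 0.001]
contact_force: [-0.2, -1.1, -0.5]
opening: 0.003
finger_force: 0.0
```

```bash
python3 fk.py
python3 - <<'E'
from plant import vision
from h import *
a=vision.snapshot('scene'); d=vision.snapshot('top'); pickle.dump(d,open('top.pkl','wb')); cv2.imwrite('pics/top6.png',d['image'])
m=np.zeros((480,640),bool); m[205:265,385:445]=1
P,us,vs=cloud(d,m)
for lo,hi in((.195,.22),(.172,.19)):
    Q=P[(P[:,2]>lo)&(P[:,2]<hi)]; print(len(Q),np.median(Q[:,2]),cv2.minAreaRect((Q[:,:2]*1000).astype(np.float32)))
m[:]=0; m[270:300,380:410]=1; g=cv2.cvtColor(d['image'],cv2.COLOR_BGR2HSV); g=m&(g[...,0]>45)&(g[...,0]<85)&(g[...,1]>120); P,us,vs=cloud(d,g); print('key',P.mean(0),np.percentile(P[:,2],[5,50,95]))
E
```

```text
t 30.15 q [ 0.642  0.431 -0.793  2.127  0.455  0.755  0.851] p [ 0.394 -0.082  0.281] open 0.003 F [-0.215 -1.092 -0.486] ff 0.0
x [-0.963  0.27  -0.002] y [ 0.27   0.963 -0.003] z [ 0.001 -0.003 -1.   ]
185 0.20474529805557617 ((537.0881958007812, -252.96800231933594), (41.76485824584961, 38.335845947265625), 20.209163665771484)
199 0.1831340497014322 ((537.8336791992188, -252.99081420898438), (53.3692512512207, 54.131866455078125), 88.09387969970703)
key [ 0.40496966 -0.2160544   0.0791911 ] [0.07454677 0.07936714 0.08416766]
```

View pics/top6.png

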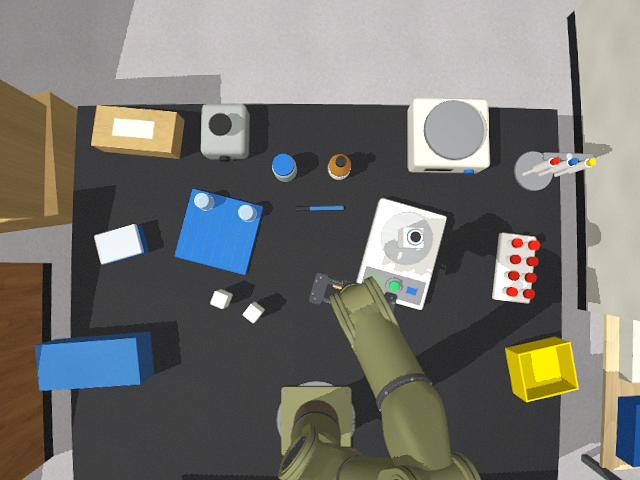

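The bottle stands in the middle of the pan at px (415,237), mouth up, and the key at (394,286) is back up. Everything else is where it was and the arm is clear of it all, so I hand the job in.

```bash
python3 -c "
from plant import workorder; print(workorder.finish_job())"
```

```text
the job is handed in; nothing more can be done
None
```

I laid the bottle on the bench, let go and took it again, then stood it mouth up within 2 mm of the pan's centre; I pressed the tare key to its stop and released it, left the other things in place, and handed the job in at about 30 s.

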